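# Clamp the crock cover in star order

### The arm

A 6-joint arm with a two-finger parallel gripper is mounted at the origin on the work surface. World frame = base frame: x ahead of the robot, y to its left, z up, the work surface at z = 0. Lengths are in m, angles in degrees, forces in N, time in s.
With the tool pointing down it reaches from about 0.25 to 0.725 m from the base axis. Payload 9.7 kg.
Tool frame: the origin (TCP) lies on the centre line of the jaws, within the pads' length; the fingertips stand 22 mm ahead of it and the grasp point (between the pads) lies 3 mm ahead of it; z points along the fingers, y is the direction in which the jaws open and shut (so a half turn about z gives the same grasp; the last joint's range is limited). The gripper opens to 85 mm and grips with 20 to 120 N. Pads are 22 mm wide; open, the fingers measure 114 mm over their backs; the gripper's body (76 mm by 85 mm) begins 54 mm behind the grasp point. The pads swing forward as they close: fully open they stand 13 mm farther back than shut.
Start: joints at [-69.5, 4.979, 10.078, 95.1, 0, 90], TCP at [0.193, -0.515, 0.253] pointing down, gripper open.
Joint ranges: [-179.16, 179.16], [-48.56, 103.87], [-65.8, 70.77], [-126.05, 130.52], [-82.76, 87.17], [-180, 180]. Speed limits (degrees/s): [127.2, 127.2, 147.25, 180, 180, 180].

### API

Orientations are given as [roll, pitch, yaw] about the fixed x, y, z axes, in that order (R = Rz(yaw) Ry(pitch) Rx(roll)).
In Python, from workcell import get_obs, camera, camera_params, job_done gives the robot as it stands.
- The arm moves only by the tool servo_tool, never from a script. Its argument "steps" is a list of rows, each an object of numbers: "x", "y", "z": the shift along the world's x, y, z in mm; "yaw": the turn about the world's z in degrees. A call has 1 to 12 rows; each row is the pose to reach, as a shift and turn from the pose measured when the call began; what a row does not reach only later rows make up. A row lasts 1/8 s, in which the tool goes at most 62.5 mm and 10.7 degrees, less where a joint would pass 70% of its speed; a pose out of reach is approached as far as the arm can. A call with a gripper value outside its range is refused whole. "grip" is the finger opening in mm, from 0 to 85.4, set as the call begins (left out, the last holds). The fingers move at their own pace and stop on an object; "grip_force" is the grip in N (left out, the last holds). Time passes only in rows, so rows that repeat a pose let the fingers close. It gives the time, the measured TCP pose, the force and the opening at its end, in the units of the state.
- get_obs(): the state, without advancing time (a new reading comes with each control period).
- camera(name): name is "scene" or "top"; returns (picture, depth): 420x560x3 uint8, red, green, blue; 420x560 float32, m along the optical axis (not along the pixel's ray), 0 where there is no reading.
- camera_params(name): a dict with "intrinsics" (3x3 intrinsics, pixels), "rvec" (rotation vector, rad) and "tvec" (3), from world to camera coordinates, as OpenCV has them. Camera axes: x right, y down, z forward; pixel columns grow to the right and rows downward; lengths in m; the calibration is good to about 2 mm. A picture is of the moment at which its call begins. camera_params takes no time and is no camera call.
- job_done(): hands the job in, once; it reports no verdict.
The state is a dict: "time": time; "q": joint angles; "qd": joint speeds; "joint_efforts": joint torques, N m; "ee_pos": TCP position; "tcp_rot": TCP orientation; "wrist_force": force on the tool from outside, world axes, zero at the start; "torque": the same for the moment, N m; "opening": finger opening in m.
Only numpy, scipy, OpenCV 4.12 (cv2) and the standard library are available. Lean on these libraries where they do the work, as an engineer would, in place of code of your own. Each camera call takes 0.05 s, during which the arm holds its last target.

### The job

Close the pickling crock by hand-tightening the four knobs on its cover in star order and in two passes: first turn each knob clockwise until it just bears lightly, one opposite pair and then the other, and only then go round again, opposite pair after opposite pair, until all four are firm. Never make one firm while another is still loose, do not overtighten (the ceramic cover would crack), and leave the cover and the other kitchen things where they are.

Things in the scene. Friction and masses are not known exactly. Their poses are not given: they have to be found in the camera images.
- crock: Low round white ceramic crock, 236 mm across, with a steel band and two side lugs, fixed on the matting. Origin: centre of its underside. Its rim and the cover's upper face are 96 mm above the origin. z up; knob 1 lies at +45 degrees from its x axis towards y, knob 2 at 135, knob 3 at 225, knob 4 at 315 degrees.
- cover: Loose white ceramic disc, 208 mm across, 16 mm thick, 0.9 kg, lying in the crock's rim under the four knobs. Origin: centre of its underside, 80 mm above the crock's origin; a low boss 84 mm across stands 4 mm up in its middle.
- knob1: One of four like clamp knobs, 78 mm from the crock's axis, numbered counterclockwise from above (1 opposite 3, 2 opposite 4). Upright black bar 44 mm long, 13 thick, 34 high on a steel collar 34 mm wide. Origin: on its screw axis, about 1 mm above the cover; z up, x along the bar, y across. The bar spans 9 to 43 mm above the origin; pinch it across its thickness 31 mm up.
- knob2: Clamp knob, shape and axes as knob 1. All four: clockwise seen from above tightens and sinks the knob 2.2 mm per rad; no end stop; it stays as left. Under it is a pad worn by an unseen amount, different on each: none touches at the start, each meets the cover after 0.05 to 1.0 rad of turning. The bar sits on a rubber bush: it twists 1 rad per N m against the screw and springs back when let go.
- knob3: Clamp knob, shape and axes as knob 1. All four: loose, a knob turns with about 0.02 N m. Once its pad touches, the load on the cover grows about 20 N per rad of screw (turn of the bar less the twist of its bush), and the turning torque about 0.2 N m per rad of bar, 0.01 to 0.02 N m per N of load as friction varies. The torque is felt while turning and held still.
- knob4: Clamp knob, shape and axes as knob 1. All four: bearing lightly means a pad load of 2 to 8 N (aim for 5), firm means 10 to 20 N (aim for 14); above 23 N the ceramic cracks.
- canister: Blue ceramic canister with wooden screw top, 100 mm across, 142 mm high; bystander. Origin: centre of underside.
- ladle: Steel ladle lying flat, 290 mm long, bowl 76 mm across and 30 mm high; bystander. Origin: under the handle's middle, x towards the bowl.
- funnel: Green plastic funnel standing mouth down, 90 mm across, 100 mm high; bystander. Origin: centre of underside.
- cup: Glass cup, 70 mm across, 85 mm high; bystander. Origin: centre of underside.
- bowl: Aluminium bowl, 150 mm across, 55 mm high; bystander. Origin: centre of underside.
- pestle: Wooden pestle lying flat, 170 mm long, 32 mm thick; bystander. Origin: under its middle, x towards the thick end.

How it is judged:
By the outcome, as a careful person would: the job done as asked, in the order asked, and still so for the second after the job is handed in, with the robot touching nothing.
It also fails if it takes over 72 s, if anything falls off the work surface, if the arm or the gripper's body presses on something with over 40 N, if the wrist force passes 120 N, or if a joint passes its speed limit or range.

## Working session

There is one attempt and no reset: what is moved stays moved. The work goes in short steps, Python scripts to look and compute and a tool call to move; the robot and the scene stay as the last step left them, time stands still between calls to the robot, and variables do not carry over. Pictures are saved under pics/ and viewed, and the job is handed in when it is done.

Besides the shell and the picture viewer there is one more tool, called after "Call:" by a JSON object that holds its "api" and its "payload". servo_tool: Moves the arm, as the interface text tells. Its arguments: {"type":"object","properties":{"steps":{"type":"array"},"grip":{"type":"number"},"grip_force":{"type":"number"}},"required":["steps"]}

```bash
mkdir -p pics; ls; cat > h.py <<'E'
import numpy as np,cv2
from workcell import get_obs,camera,camera_params,job_done
def P(n):
    p=camera_params(n);K=np.array(p['intrinsics'],float);R=cv2.Rodrigues(np.array(p['rvec'],float))[0];t=np.array(p['tvec'],float).ravel();return K,R,t
def unproj(n,u,v,d):
    K,R,t=P(n);c=np.linalg.inv(K)@np.array([u,v,1.])*d;return R.T@(c-t)
def onplane(n,u,v,z):
    K,R,t=P(n);r=R.T@np.linalg.inv(K)@np.array([u,v,1.]);C=-R.T@t;return C+r*(z-C[2])/r[2]
E
python3 - <<'E'
from h import *
print(get_obs())
for n in('scene','top'):
    im,d=camera(n);np.savez('pics/%s0.npz'%n,im=im,d=d);cv2.imwrite('pics/%s0.png'%n,im[:,:,::-1])
    K,R,t=P(n);print(K,-R.T@t,R)
E
```

```text
pics
{'time': 0.0, 'q': array([-6.94996696e+01,  5.01109174e+00,  1.00340727e+01,  9.50989229e+01,
        7.99810592e-04,  9.00018189e+01]), 'qd': array([-0.12039651,  0.11035591,  0.06172506, -0.03927718, -0.0597191 ,
       -0.04544556]), 'joint_efforts': array([-1.80939227e-03, -5.20388353e+01,  4.64802289e+01,  1.62363611e-02,
       -1.83755737e-04,  7.50273699e-06]), 'ee_pos': array([ 0.19255119, -0.51498201,  0.25257971]), 'tcp_rot': array([-1.79924058e+02, -7.97399015e-04,  2.04985104e+01]), 'wrist_force': array([-0.2604207 , -0.13805574,  0.42723586]), 'torque': array([-0.00352759, -0.02049628,  0.00560675]), 'opening': 0.08554084845401308}
[[403.14443998   0.         281.16015431]
 [  0.         403.14443998 204.58582008]
 [  0.           0.           1.        ]] [1.17437271 0.20714078 0.77087486] [[-0.36436744  0.93118048  0.01180193]
 [ 0.67826775  0.27404489 -0.68180075]
 [-0.63811381 -0.24042112 -0.73144272]]
[[481.28468987   0.         284.61536786]
 [  0.         481.28468987 208.28316143]
 [  0.           0.           1.        ]] [ 0.50436775 -0.02490917  1.27678998] [[-0.02075396 -0.99973915 -0.00953438]
 [-0.9974969   0.02135029 -0.06740997]
 [ 0.06759594  0.0081115  -0.9976798 ]]
```

View pics/top0.png

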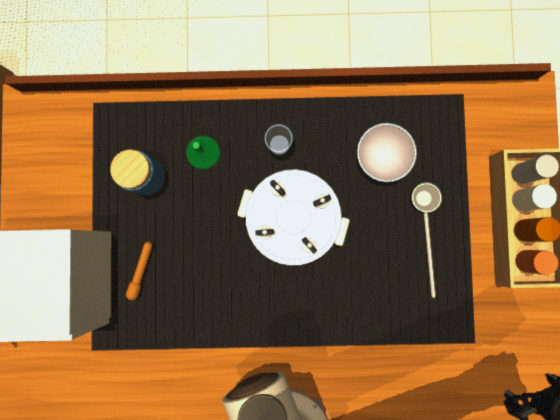

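View pics/scene0.png

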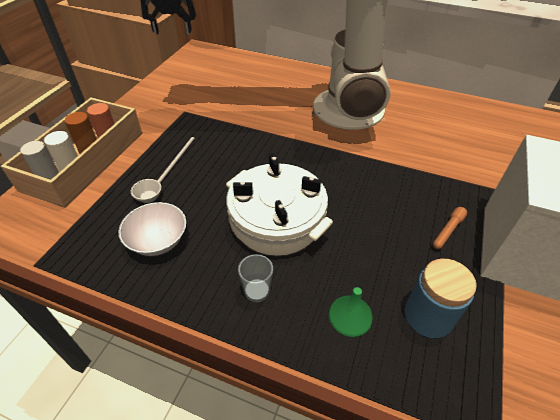

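```bash
python3 - <<'E'
from h import *
im=cv2.imread('pics/top0.png')
c=im[160:275,235:355];cv2.imwrite('pics/c0.png',cv2.resize(c,None,fx=5,fy=5,interpolation=cv2.INTER_CUBIC))
im=cv2.imread('pics/scene0.png')
c=im[140:250,220:340];cv2.imwrite('pics/c1.png',cv2.resize(c,None,fx=5,fy=5,interpolation=cv2.INTER_CUBIC))
z=np.load('pics/top0.npz');d=z['d'];im=z['im']
K,R,t=P('top')
v,u=np.mgrid[0:420,0:560]
c=np.stack([(u-K[0,2])/K[0,0]*d,(v-K[1,2])/K[1,1]*d,d],-1)
w=(c-t)@R
for uv in [(294,217),(270,200),(278,188),(322,201),(309,245),(265,232),(294,260),(245,204),(200,250)]:
    print(uv,w[uv[1],uv[0]].round(4), im[uv[1],uv[0]])
z=w[...,2]
m=(abs(v-217)<60)&(abs(u-294)<60)&(z>.125)
import scipy.ndimage as nd
print(np.histogram(z[(abs(v-217)<40)&(abs(u-294)<40)],bins=20))
E
```

```text
(294, 217) [ 0.5621 -0.0378  0.1024] [235 241 246]
(270, 200) [0.6055 0.0202 0.0968] [237 242 247]
(278, 188) [ 0.6296 -0.001   0.1437] [216 223 192]
(322, 201) [ 0.5962 -0.104   0.1477] [221 227 202]
(309, 245) [ 0.4936 -0.071   0.1456] [234 239 222]
(265, 232) [0.5261 0.0314 0.1478] [229 235 214]
(294, 260) [ 0.4574 -0.0356  0.0968] [235 241 245]
(245, 204) [0.5982 0.0834 0.0807] [236 241 245]
(200, 250) [0.485  0.2109 0.0048] [48 43 36]
(array([ 287, 5504,  422,    0,    0,    0,    0,    0,    0,    0,    0,
          0,    0,    0,    0,    0,    0,    0,    0,   28]), array([-0.00444452,  0.0596172 ,  0.12367893,  0.18774065,  0.25180238,
        0.3158641 ,  0.37992583,  0.44398755,  0.50804928,  0.572111  ,
        0.63617273,  0.70023446,  0.76429618,  0.82835791,  0.89241963,
        0.95648136,  1.02054308,  1.08460481,  1.14866653,  1.21272826,
        1.27678998]))
```

View pics/c0.png

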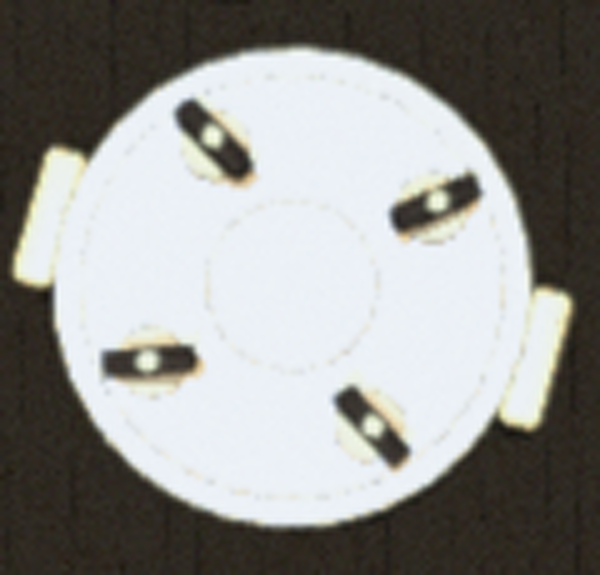

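View pics/c1.png

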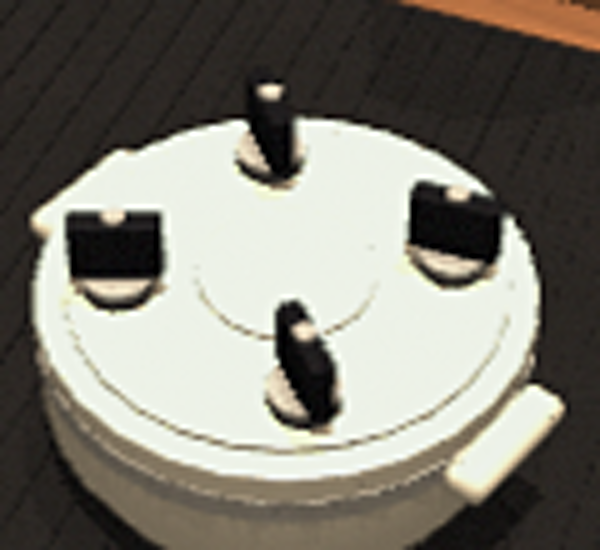

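```bash
python3 - <<'E'
from h import *
import scipy.ndimage as nd
from scipy.optimize import least_squares
dots=dict(A=(212,138),B=(438,203),C=(147,361),D=(372,427))
W={}
for k,(a,b) in dots.items():
    u,v=(a+.5)/5-.5+235,(b+.5)/5-.5+160; W[k]=onplane('top',u,v,.145)
sd=dict(A=(305,332),B=(113,217),C=(458,193),D=(270,91))
for k,(a,b) in sd.items():
    u,v=(a+.5)/5-.5+220,(b+.5)/5-.5+140; s=onplane('scene',u,v,.145); print(k,W[k].round(4),s.round(4))
pts=np.array([W[k][:2] for k in 'ACDB'])
f=lambda p:np.concatenate([pts[i]-p[:2]-.078*np.array([np.cos(p[2]+i*np.pi/2),np.sin(p[2]+i*np.pi/2)]) for i in range(4)])
r=least_squares(f,[.56,-.038,.4]);print(r.x[:2],np.degrees(r.x[2]),(r.fun*1000).round(1))
for n in('top','scene'):
    z=np.load('pics/%s0.npz'%n);d=z['d'];im=z['im'];K,R,t=P(n)
    v,u=np.mgrid[0:420,0:560]
    c=np.stack([(u-K[0,2])/K[0,0]*d,(v-K[1,2])/K[1,1]*d,d],-1);w=(c-t)@R
    for k in 'ACDB':
        q=W[k][:2]
        for lo in(.118,.128,.136):
            m=(w[...,2]>lo)&(w[...,2]<.16)&(np.hypot(w[...,0]-q[0],w[...,1]-q[1])<.03)
            p=w[m][:,:2]; mu=p.mean(0); U,S,V=np.linalg.svd(p-mu,full_matrices=False)
            print(n,k,lo,len(p),mu.round(4),np.degrees(np.arctan2(V[0,1],V[0,0])).round(1)%180,(S/np.sqrt(len(p))).round(4),np.percentile(w[m][:,2],95).round(4))
E
```

```text
A [0.6314 0.0013 0.145 ] [0.6326 0.0018 0.145 ]
B [ 0.5983 -0.1047  0.145 ] [ 0.5996 -0.1031  0.145 ]
C [0.5267 0.0339 0.145 ] [0.5269 0.0347 0.145 ]
D [ 0.4936 -0.0711  0.145 ] [ 0.4934 -0.0707  0.145 ]
[ 0.56248326 -0.03515713] 27.49806341233392 [-0.3  0.4  0.2 -0.1  0.3  0.1 -0.2 -0.4]
top A 0.118 105 [0.6304 0.0008] 43.599999999999994 [0.0127 0.0037] 0.1481
top A 0.128 103 [0.6307 0.0011] 43.599999999999994 [0.0125 0.0038] 0.1481
top A 0.136 101 [0.6308 0.0012] 42.900000000000006 [0.0124 0.0037] 0.1481
top C 0.118 107 [0.5264 0.0338] 94.2 [0.0129 0.0038] 0.1479
top C 0.128 106 [0.5265 0.0337] 94.0 [0.0129 0.0038] 0.1479
top C 0.136 103 [0.5265 0.0339] 93.7 [0.0127 0.0037] 0.1479
top D 0.118 105 [ 0.4936 -0.0709] 40.099999999999994 [0.0126 0.0038] 0.1481
top D 0.128 103 [ 0.4935 -0.0711] 39.5 [0.0125 0.0038] 0.1481
top D 0.136 102 [ 0.4936 -0.0712] 39.599999999999994 [0.0126 0.0037] 0.1482
top B 0.118 108 [ 0.5982 -0.1034] 112.6 [0.0126 0.0039] 0.1483
top B 0.128 105 [ 0.5984 -0.1035] 112.2 [0.0126 0.0038] 0.1483
top B 0.136 102 [ 0.5986 -0.1037] 112.1 [0.0124 0.0038] 0.1483
scene A 0.118 192 [0.6384 0.0049] 47.2 [0.0139 0.0038] 0.1464
scene A 0.128 148 [0.6371 0.0044] 46.7 [0.0137 0.0038] 0.1468
scene A 0.136 116 [0.6359 0.0038] 45.1 [0.0131 0.0037] 0.1471
scene C 0.118 226 [0.5317 0.0369] 93.7 [0.0126 0.0033] 0.1458
scene C 0.128 164 [0.531  0.0367] 93.7 [0.0127 0.0035] 0.1464
scene C 0.136 117 [0.5302 0.0362] 94.3 [0.0125 0.0038] 0.1466
scene D 0.118 148 [ 0.5007 -0.0669] 45.3 [0.0138 0.004 ] 0.1465
scene D 0.128 115 [ 0.4996 -0.0673] 44.4 [0.0136 0.004 ] 0.1468
scene D 0.136 86 [ 0.4986 -0.0676] 41.7 [0.0131 0.0038] 0.147
scene B 0.118 239 [ 0.6035 -0.1006] 111.7 [0.0125 0.0034] 0.146
scene B 0.128 175 [ 0.6029 -0.101 ] 112.0 [0.0126 0.0037] 0.1465
scene B 0.136 127 [ 0.6022 -0.1016] 111.8 [0.0125 0.0038] 0.1467
```

Call:
{"api": "servo_tool", "payload": {"steps": [{"x":35,"y":52,"z":-10,"yaw":6},{"x":70,"y":104,"z":-15,"yaw":12},{"x":105,"y":155,"z":-20,"yaw":18},{"x":140,"y":207,"z":-25,"yaw":19.5},{"x":175,"y":258,"z":-30,"yaw":19.5},{"x":210,"y":310,"z":-35,"yaw":19.5},{"x":245,"y":361,"z":-40,"yaw":19.5},{"x":280,"y":413,"z":-50,"yaw":19.5},{"x":301,"y":444,"z":-52,"yaw":19.5},{"x":301,"y":444,"z":-52,"yaw":19.5},{"x":301,"y":444,"z":-52,"yaw":19.5}], "grip": 32, "grip_force": 40}}

```text
time: 1.48
ee_pos: [0.4933, -0.0711, 0.2004]
tcp_rot: [-179.9, 0.0, 40.0]
wrist_force: [-0.0, -0.4, 0.3]
opening: 0.032
```

```bash
python3 - <<'E'
from h import *
o=get_obs();print(o['time'],o['q'].round(1),o['ee_pos'].round(4),o['tcp_rot'].round(2),o['torque'].round(4),o['wrist_force'].round(2),o['opening'])
E
```

```text
1.475 [ -8.2  -2.8  -3.6  89.2   0.  131.8] [ 0.4933 -0.0711  0.2004] [-1.7991e+02  4.0000e-02  4.0030e+01] [-0.0136  0.0027  0.0393] [-0.01 -0.42  0.35] 0.0320483830436327
```

Call:
{"api": "servo_tool", "payload": {"steps": [{"yaw":10.5},{"yaw":21},{"yaw":31.5},{"yaw":42},{"yaw":52.5},{"yaw":63},{"yaw":73.5},{"yaw":84},{"yaw":94.5},{"yaw":105},{"yaw":115.5},{"yaw":126}]}}

```text
schema error: expected keys x, y, z, yaw
```

Call:
{"api": "servo_tool", "payload": {"steps": [{"yaw":10.5},{"yaw":21},{"yaw":31.5},{"yaw":42},{"yaw":52.5,"z":-20},{"yaw":54,"z":-50},{"yaw":54,"z":-64},{"yaw":54,"z":-64}]}}

```text
schema error: expected keys x, y, z, yaw
```

```bash
cat >> h.py <<'E'
def rd(n=1):
    for i in range(n):
        o=get_obs();print(round(o['time'],3),'q6 %.2f'%o['q'][5],o['ee_pos'].round(4),'yaw %.2f'%o['tcp_rot'][2],'T',o['torque'].round(3),'F',o['wrist_force'].round(1),'op %.1f'%(o['opening']*1000),'e',o['joint_efforts'].round(4)[[0,3,4,5]])
        if i<n-1: camera('top')
E
python3 -c "
from h import *
rd(3)"
```

```text
1.475 q6 131.75 [ 0.4933 -0.0711  0.2004] yaw 40.03 T [-0.014  0.003  0.039] F [-0.  -0.4  0.3] op 32.0 e [ 1.2393 -0.06    0.0491  0.0337]
1.525 q6 131.76 [ 0.4932 -0.0715  0.2006] yaw 39.97 T [ 0.054 -0.025 -0.005] F [-0.3  0.9  0.7] op 32.0 e [ 0.939  -0.0217  0.0301  0.0042]
1.575 q6 131.76 [ 0.4932 -0.0718  0.2008] yaw 39.94 T [-0.006  0.003 -0.012] F [-0.4  0.7  0.5] op 32.3 e [ 0.6757 -0.0045  0.0196 -0.005 ]
```

Call:
{"api": "servo_tool", "payload": {"steps": [{"x":0,"y":0,"z":0,"yaw":10.5},{"x":0,"y":0,"z":0,"yaw":21},{"x":0,"y":0,"z":0,"yaw":31.5},{"x":0,"y":0,"z":0,"yaw":42},{"x":0,"y":0,"z":0,"yaw":52.5},{"x":0,"y":0,"z":0,"yaw":63},{"x":0,"y":0,"z":0,"yaw":73.5},{"x":0,"y":0,"z":0,"yaw":84},{"x":0,"y":0,"z":0,"yaw":94.5},{"x":0,"y":0,"z":0,"yaw":105},{"x":0,"y":0,"z":0,"yaw":115.5},{"x":0,"y":0,"z":0,"yaw":126}]}}

```text
time: 3.08
ee_pos: [0.4928, -0.0729, 0.2011]
tcp_rot: [-179.9, 0.0, 166.2]
wrist_force: [0.8, 0.3, 0.2]
opening: 0.032
```

```bash
python3 -c "
from h import *
rd(1)"
```

```text
3.075 q6 5.45 [ 0.4928 -0.0729  0.2011] yaw 166.17 T [-0.01   0.012  0.031] F [0.8 0.3 0.2] op 32.0 e [-1.0000e-04  1.0000e-04 -4.1000e-03  2.4225e+00]
```

Call:
{"api": "servo_tool", "payload": {"steps": [{"x":0.6,"y":1.9,"z":0,"yaw":10.5},{"x":0.6,"y":1.9,"z":0,"yaw":21},{"x":0.6,"y":1.9,"z":0,"yaw":31.5},{"x":0.6,"y":1.9,"z":0,"yaw":42},{"x":0.6,"y":1.9,"z":-10,"yaw":52},{"x":0.6,"y":1.9,"z":-40,"yaw":53.8},{"x":0.6,"y":1.9,"z":-65,"yaw":53.8},{"x":0.6,"y":1.9,"z":-65,"yaw":53.8}]}}

```text
time: 4.08
ee_pos: [0.4924, -0.0718, 0.1353]
tcp_rot: [-180.0, -0.0, -140.1]
wrist_force: [-0.7, 0.1, 0.4]
opening: 0.0317
```

```bash
python3 -c "
from h import *
rd(1)
for n in ('scene',):
    im,d=camera(n); c=im[110:260,200:360,::-1];cv2.imwrite('pics/g1.png',cv2.resize(c,None,fx=4,fy=4,interpolation=cv2.INTER_CUBIC))
rd(1)"
```

```text
4.075 q6 -48.16 [ 0.4924 -0.0718  0.1353] yaw -140.12 T [-0.015 -0.    -0.008] F [-0.7  0.1  0.4] op 31.7 e [ 0.0646 -0.7419 -0.0227 -0.0135]
4.125 q6 -48.16 [ 0.4929 -0.0717  0.1364] yaw -140.11 T [-0.002  0.035  0.033] F [-0.6  0.1  0.5] op 31.9 e [-0.0313 -0.3238 -0.0176 -0.0064]
```

View pics/g1.png

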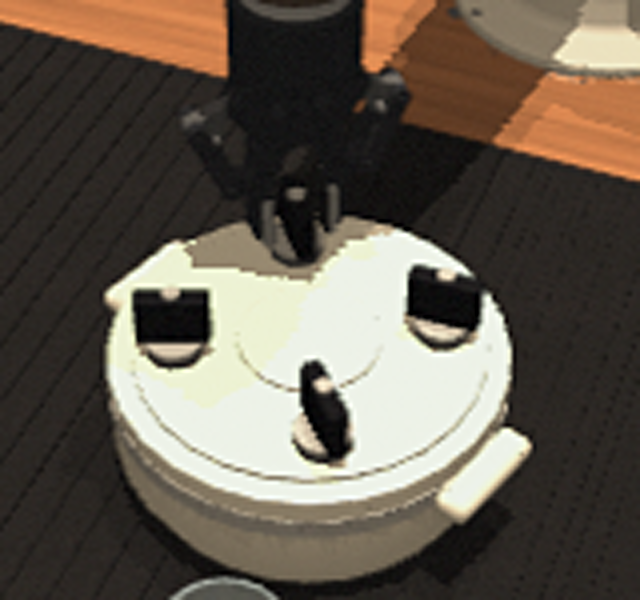

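Call:
{"api": "servo_tool", "payload": {"steps": [{"x":0.5,"y":0.7,"z":0,"yaw":0},{"x":0.5,"y":0.7,"z":0,"yaw":0},{"x":0.5,"y":0.7,"z":0,"yaw":0},{"x":0.5,"y":0.7,"z":0,"yaw":0}], "grip": 8, "grip_force": 60}}

```text
time: 4.62
ee_pos: [0.4936, -0.0713, 0.1376]
tcp_rot: [-179.9, 0.0, -140.1]
wrist_force: [-1.5, -2.3, 6.8]
opening: 0.0123
```

```bash
python3 -c "
from h import *
rd(3)"
```

```text
4.625 q6 -48.07 [ 0.4936 -0.0713  0.1376] yaw -140.12 T [-0.362  0.515 -0.006] F [-1.5 -2.3  6.8] op 12.3 e [ 1.0949 -0.951   0.6177 -0.0054]
4.675 q6 -48.07 [ 0.4936 -0.0713  0.1376] yaw -140.12 T [-0.396  0.534 -0.009] F [-3.6 -1.1  6.5] op 12.3 e [ 1.1056 -0.9494  0.6201 -0.0056]
4.725 q6 -48.07 [ 0.4936 -0.0713  0.1376] yaw -140.12 T [-0.391  0.566 -0.004] F [-2.7 -2.1  6.1] op 12.3 e [ 1.1127 -0.9491  0.6215 -0.0055]
```

Call:
{"api": "servo_tool", "payload": {"steps": [{"x":0,"y":0,"z":-0.3,"yaw":-8},{"x":0,"y":0,"z":-0.3,"yaw":-8},{"x":0,"y":0,"z":-0.3,"yaw":-8}]}}

```text
time: 5.1
ee_pos: [0.4935, -0.0713, 0.1375]
tcp_rot: [-179.9, 0.0, -148.0]
wrist_force: [-2.6, -0.2, 1.7]
opening: 0.0119
```

```bash
python3 -c "
from h import *
rd(3)"
```

```text
5.1 q6 -40.22 [ 0.4935 -0.0713  0.1375] yaw -147.95 T [0.143 0.469 0.039] F [-2.6 -0.2  1.7] op 11.9 e [-0.0384 -1.012  -0.053   0.0477]
5.15 q6 -40.20 [ 0.4935 -0.0712  0.1375] yaw -147.98 T [0.152 0.57  0.011] F [-2.7  0.2  1.8] op 12.2 e [-0.0691 -1.0872 -0.0713 -0.0167]
5.2 q6 -40.17 [ 0.4935 -0.0712  0.1374] yaw -148.01 T [0.14  0.563 0.054] F [-1.6 -0.4  2. ] op 12.4 e [-0.0976 -1.1592 -0.0894 -0.0328]
```

Call:
{"api": "servo_tool", "payload": {"steps": [{"x":0,"y":0,"z":-0.3,"yaw":-8},{"x":0,"y":0,"z":-0.3,"yaw":-8},{"x":0,"y":0,"z":-0.3,"yaw":-8}]}}

```text
time: 5.58
ee_pos: [0.4934, -0.0711, 0.1371]
tcp_rot: [-179.9, 0.0, -155.8]
wrist_force: [-2.6, 2.6, 0.5]
opening: 0.0119
```

```bash
python3 -c "
from h import *
rd(4)"
```

```text
5.575 q6 -32.35 [ 0.4934 -0.0711  0.1371] yaw -155.82 T [ 0.338  0.544 -0.047] F [-2.6  2.6  0.5] op 11.9 e [-0.5931 -1.1986 -0.3841  0.027 ]
5.625 q6 -32.31 [ 0.4935 -0.0711  0.1372] yaw -155.85 T [ 0.412  0.566 -0.007] F [-2.4  1.1  0.8] op 12.0 e [-0.6512 -1.2366 -0.4188 -0.0341]
5.675 q6 -32.28 [ 0.4934 -0.0711  0.1371] yaw -155.88 T [ 0.442  0.569 -0.005] F [-2.6  2.2  0.9] op 12.0 e [-0.7089 -1.2738 -0.452  -0.0477]
5.725 q6 -32.25 [ 0.4934 -0.0711  0.1371] yaw -155.91 T [ 0.462  0.574 -0.002] F [-3.4  2.3  1.5] op 11.9 e [-0.7651 -1.3099 -0.4838 -0.0453]
```

Call:
{"api": "servo_tool", "payload": {"steps": [{"x":0,"y":0,"z":-0.3,"yaw":-8},{"x":0,"y":0,"z":-0.3,"yaw":-8},{"x":0,"y":0,"z":-0.3,"yaw":-8}]}}

```text
time: 6.1
ee_pos: [0.4934, -0.071, 0.1368]
tcp_rot: [-179.9, 0.0, -163.7]
wrist_force: [-3.0, 3.7, 2.0]
opening: 0.0122
```

```bash
python3 -c "
from h import *
rd(4)"
```

```text
6.1 q6 -24.43 [ 0.4934 -0.071   0.1368] yaw -163.72 T [0.673 0.58  0.019] F [-3.   3.7  2. ] op 12.2 e [-1.2188 -1.4419 -0.7474  0.0297]
6.15 q6 -24.40 [ 0.4934 -0.071   0.1368] yaw -163.75 T [ 0.654  0.7   -0.058] F [-2.   1.9  1.6] op 12.0 e [-1.2869 -1.4701 -0.7857 -0.0317]
6.2 q6 -24.36 [ 0.4934 -0.071   0.1368] yaw -163.79 T [ 0.688  0.714 -0.021] F [-3.3  3.3  1.8] op 11.8 e [-1.347  -1.4974 -0.8226 -0.0457]
6.25 q6 -24.34 [ 0.4934 -0.071   0.1368] yaw -163.82 T [ 0.762  0.646 -0.023] F [-2.8  3.2  2.3] op 12.3 e [-1.4111 -1.5241 -0.8585 -0.0435]
```

Call:
{"api": "servo_tool", "payload": {"steps": [{"x":0,"y":0,"z":-0.3,"yaw":-8},{"x":0,"y":0,"z":-0.3,"yaw":-8},{"x":0,"y":0,"z":-0.3,"yaw":-8}]}}

```text
time: 6.62
ee_pos: [0.4934, -0.0709, 0.1366]
tcp_rot: [-179.9, 0.0, -171.6]
wrist_force: [-3.7, 4.2, 3.0]
opening: 0.0119
```

```bash
python3 -c "
from h import *
rd(3)"
```

```text
6.625 q6 -16.57 [ 0.4934 -0.0709  0.1366] yaw -171.57 T [ 0.904  0.738 -0.007] F [-3.7  4.2  3. ] op 11.9 e [-1.7085 -1.6817 -1.0117  0.0591]
6.675 q6 -16.57 [ 0.4934 -0.0709  0.1366] yaw -171.57 T [0.859 0.682 0.054] F [-3.7  2.7  2. ] op 11.9 e [-1.7108 -1.6818 -1.0126  0.0258]
6.725 q6 -16.57 [ 0.4934 -0.0708  0.1366] yaw -171.57 T [0.853 0.747 0.034] F [-3.1  3.9  2.6] op 12.4 e [-1.7086 -1.6821 -1.0128  0.0183]
```

Call:
{"api": "servo_tool", "payload": {"steps": [{"x":0,"y":0,"z":-0.3,"yaw":-8},{"x":0,"y":0,"z":-0.3,"yaw":-8},{"x":0,"y":0,"z":-0.3,"yaw":-8}]}}

```text
time: 7.1
ee_pos: [0.4934, -0.0707, 0.1364]
tcp_rot: [-179.9, 0.0, -179.3]
wrist_force: [-4.0, 4.2, 1.7]
opening: 0.012
```

```bash
python3 -c "
from h import *
rd(4)"
```

```text
7.1 q6 -8.81 [ 0.4934 -0.0707  0.1364] yaw -179.32 T [0.865 0.709 0.047] F [-4.   4.2  1.7] op 12.0 e [-1.7963 -1.698  -1.0355  0.0749]
7.15 q6 -8.81 [ 0.4934 -0.0707  0.1364] yaw -179.32 T [0.877 0.738 0.106] F [-3.2  5.3  3.2] op 12.2 e [-1.7922 -1.6981 -1.0354  0.0516]
7.2 q6 -8.81 [ 0.4934 -0.0707  0.1364] yaw -179.32 T [0.878 0.727 0.058] F [-2.8  3.6  2. ] op 12.1 e [-1.7968 -1.6983 -1.0366  0.0464]
7.25 q6 -8.81 [ 0.4934 -0.0707  0.1364] yaw -179.32 T [0.909 0.718 0.055] F [-3.9  3.9  3.3] op 12.3 e [-1.7942 -1.6982 -1.036   0.0454]
```

Call:
{"api": "servo_tool", "payload": {"steps": [{"x":0,"y":0,"z":-0.3,"yaw":-7.2},{"x":0,"y":0,"z":-0.3,"yaw":-7.2},{"x":0,"y":0,"z":-0.3,"yaw":-7.2}]}}

```text
time: 7.62
ee_pos: [0.4934, -0.0706, 0.1362]
tcp_rot: [-180.0, 0.0, 173.7]
wrist_force: [-3.8, 4.1, 2.5]
opening: 0.0118
```

```bash
python3 -c "
from h import *
rd(5)"
```

```text
7.625 q6 -1.85 [ 0.4934 -0.0706  0.1362] yaw 173.73 T [0.876 0.706 0.066] F [-3.8  4.1  2.5] op 11.8 e [-1.7989 -1.6923 -1.0134  0.1002]
7.675 q6 -1.85 [ 0.4933 -0.0706  0.1362] yaw 173.73 T [0.856 0.635 0.083] F [-4.   4.1  2.8] op 12.4 e [-1.7967 -1.6928 -1.0139  0.0793]
7.725 q6 -1.85 [ 0.4934 -0.0706  0.1362] yaw 173.73 T [0.908 0.725 0.076] F [-4.6  4.8  2.2] op 12.2 e [-1.7998 -1.6927 -1.0141  0.0747]
7.775 q6 -1.85 [ 0.4934 -0.0706  0.1362] yaw 173.73 T [0.888 0.72  0.086] F [-3.   3.8  2.9] op 12.1 e [-1.8003 -1.6928 -1.0142  0.0738]
7.825 q6 -1.86 [ 0.4934 -0.0706  0.1362] yaw 173.74 T [0.9   0.69  0.078] F [-3.6  3.9  2.7] op 11.8 e [-1.799  -1.6929 -1.0147  0.0736]
```

Call:
{"api": "servo_tool", "payload": {"steps": [{"x":0,"y":0,"z":0,"yaw":0},{"x":0,"y":0,"z":0,"yaw":0},{"x":0,"y":0,"z":30,"yaw":0},{"x":0,"y":0,"z":64,"yaw":9},{"x":46,"y":24,"z":64,"yaw":18},{"x":92,"y":48,"z":64,"yaw":27},{"x":125,"y":65,"z":64,"yaw":36},{"x":138.6,"y":71.8,"z":64,"yaw":46},{"x":138.6,"y":71.8,"z":40,"yaw":49.6},{"x":138.6,"y":71.8,"z":10,"yaw":49.6},{"x":138.6,"y":71.8,"z":0,"yaw":49.6},{"x":138.6,"y":71.8,"z":0,"yaw":49.6}], "grip": 32}}

```text
time: 9.32
ee_pos: [0.6318, 0.0011, 0.1361]
tcp_rot: [-180.0, 0.0, -136.7]
wrist_force: [-0.4, -0.6, -0.3]
opening: 0.0321
```

```bash
python3 -c "
from h import *
rd(1)"
```

```text
9.325 q6 -43.25 [0.6318 0.0011 0.1361] yaw -136.65 T [-0.024  0.028 -0.021] F [-0.4 -0.6 -0.3] op 32.1 e [ 0.0321 -0.2968 -0.0047 -0.0113]
```

Call:
{"api": "servo_tool", "payload": {"steps": [{"x":0,"y":0,"z":1,"yaw":0},{"x":0,"y":0,"z":1,"yaw":0},{"x":0,"y":0,"z":1,"yaw":0},{"x":0,"y":0,"z":1,"yaw":0},{"x":0,"y":0,"z":0.7,"yaw":-8},{"x":0,"y":0,"z":0.7,"yaw":-8},{"x":0,"y":0,"z":0.7,"yaw":-8}], "grip": 8}}

```text
time: 10.2
ee_pos: [0.6322, 0.0012, 0.1383]
tcp_rot: [-179.9, 0.1, -144.6]
wrist_force: [-2.6, 0.6, 6.0]
opening: 0.0122
```

```bash
python3 -c "
from h import *
rd(3)"
```

```text
10.2 q6 -35.24 [0.6322 0.0012 0.1383] yaw -144.65 T [ 0.107  0.459 -0.009] F [-2.6  0.6  6. ] op 12.2 e [-0.4906 -0.932  -0.2244  0.013 ]
10.25 q6 -35.25 [0.6322 0.0012 0.1383] yaw -144.65 T [ 0.149  0.43  -0.048] F [-1.9  0.8  6.4] op 11.9 e [-0.4918 -0.9328 -0.2239 -0.011 ]
10.3 q6 -35.25 [0.6322 0.0012 0.1383] yaw -144.65 T [ 0.146  0.399 -0.02 ] F [-2.1  1.6  6.7] op 11.9 e [-0.4903 -0.9327 -0.2238 -0.0163]
```

Call:
{"api": "servo_tool", "payload": {"steps": [{"x":0,"y":0,"z":-0.3,"yaw":-8},{"x":0,"y":0,"z":-0.3,"yaw":-8},{"x":0,"y":0,"z":-0.3,"yaw":-8}]}}

```text
time: 10.68
ee_pos: [0.6321, 0.0013, 0.1382]
tcp_rot: [-179.9, 0.1, -152.5]
wrist_force: [-2.5, 1.5, 1.6]
opening: 0.012
```

```bash
python3 -c "
from h import *
rd(3)"
```

```text
10.675 q6 -27.40 [0.6321 0.0013 0.1382] yaw -152.48 T [0.283 0.501 0.024] F [-2.5  1.5  1.6] op 12.0 e [-0.7247 -0.9834 -0.3198  0.06  ]
10.725 q6 -27.37 [0.6321 0.0013 0.1382] yaw -152.51 T [0.227 0.498 0.035] F [-2.5  1.1  1.6] op 11.7 e [-0.7768 -1.0458 -0.3422 -0.0044]
10.775 q6 -27.34 [0.6322 0.0012 0.1382] yaw -152.54 T [ 0.293  0.574 -0.07 ] F [-3.   2.4  2. ] op 12.2 e [-0.825  -1.1049 -0.3638 -0.0205]
```

Call:
{"api": "servo_tool", "payload": {"steps": [{"x":0,"y":0,"z":-0.3,"yaw":-8},{"x":0,"y":0,"z":-0.3,"yaw":-8},{"x":0,"y":0,"z":-0.3,"yaw":-8}]}}

```text
time: 11.15
ee_pos: [0.6321, 0.0013, 0.138]
tcp_rot: [-179.9, 0.1, -160.3]
wrist_force: [-1.8, 1.8, 1.9]
opening: 0.0122
```

```bash
python3 -c "
from h import *
rd(3)"
```

```text
11.15 q6 -19.53 [0.6321 0.0013 0.138 ] yaw -160.35 T [0.332 0.592 0.021] F [-1.8  1.8  1.9] op 12.2 e [-1.1218 -1.1986 -0.4874  0.0743]
11.2 q6 -19.49 [0.6321 0.0013 0.138 ] yaw -160.38 T [0.367 0.558 0.004] F [-2.6  1.7  2.5] op 12.3 e [-1.1704 -1.2326 -0.5097  0.0132]
11.25 q6 -19.46 [0.6321 0.0013 0.138 ] yaw -160.41 T [0.406 0.604 0.039] F [-3.   2.   2.9] op 11.7 e [-1.2178e+00 -1.2646e+00 -5.3140e-01 -4.0000e-04]
```

Call:
{"api": "servo_tool", "payload": {"steps": [{"x":0,"y":0,"z":-0.3,"yaw":-8},{"x":0,"y":0,"z":-0.3,"yaw":-8},{"x":0,"y":0,"z":-0.3,"yaw":-8}]}}

```text
time: 11.62
ee_pos: [0.6321, 0.0014, 0.1377]
tcp_rot: [-179.9, 0.1, -168.2]
wrist_force: [-3.1, 1.2, 2.3]
opening: 0.0121
```

```bash
python3 -c "
from h import *
rd(4)"
```

```text
11.625 q6 -11.65 [0.6321 0.0014 0.1377] yaw -168.21 T [0.511 0.675 0.081] F [-3.1  1.2  2.3] op 12.1 e [-1.5348 -1.4067 -0.6642  0.0986]
11.675 q6 -11.61 [0.6321 0.0014 0.1377] yaw -168.25 T [0.525 0.742 0.052] F [-3.4  2.9  2.1] op 11.6 e [-1.584  -1.4323 -0.6872  0.038 ]
11.725 q6 -11.58 [0.6321 0.0014 0.1378] yaw -168.28 T [0.578 0.722 0.054] F [-4.3  2.3  3.5] op 12.0 e [-1.6336 -1.4566 -0.7098  0.0245]
11.775 q6 -11.55 [0.6321 0.0014 0.1377] yaw -168.31 T [0.514 0.822 0.054] F [-3.1  2.4  2.2] op 11.8 e [-1.6793 -1.4797 -0.7311  0.0271]
```

Call:
{"api": "servo_tool", "payload": {"steps": [{"x":0,"y":0,"z":0,"yaw":0},{"x":0,"y":0,"z":0,"yaw":0},{"x":0,"y":0,"z":30,"yaw":0},{"x":0,"y":0,"z":62,"yaw":10.5},{"x":-35,"y":11,"z":62,"yaw":21},{"x":-70,"y":22,"z":62,"yaw":31.5},{"x":-105.4,"y":33,"z":62,"yaw":42},{"x":-105.4,"y":33,"z":62,"yaw":52.5},{"x":-105.4,"y":33,"z":62,"yaw":63},{"x":-105.4,"y":33,"z":50,"yaw":73.5},{"x":-105.4,"y":33,"z":35,"yaw":82.2},{"x":-105.4,"y":33,"z":5,"yaw":82.2}], "grip": 32}}

```text
time: 13.28
ee_pos: [0.5276, 0.0342, 0.1432]
tcp_rot: [-179.8, 0.1, -86.0]
wrist_force: [0.4, -0.2, -0.3]
opening: 0.032
```

```bash
python3 -c "
from h import *
rd(1)"
```

```text
13.275 q6 -90.35 [0.5276 0.0342 0.1432] yaw -85.99 T [0.02  0.035 0.006] F [ 0.4 -0.2 -0.3] op 32.0 e [ 0.005   1.6748  0.0068 -1.0078]
```

Call:
{"api": "servo_tool", "payload": {"steps": [{"x":-0.8,"y":0,"z":-6,"yaw":0},{"x":-0.8,"y":0,"z":-6,"yaw":0},{"x":-0.8,"y":0,"z":-5,"yaw":0},{"x":-0.8,"y":0,"z":-5,"yaw":0},{"x":-0.8,"y":0,"z":-5.3,"yaw":-8},{"x":-0.8,"y":0,"z":-5.3,"yaw":-8},{"x":-0.8,"y":0,"z":-5.3,"yaw":-8}], "grip": 8}}

```text
time: 14.15
ee_pos: [0.527, 0.0342, 0.1362]
tcp_rot: [-179.9, 0.1, -94.0]
wrist_force: [8.0, 1.0, -21.4]
opening: 0.0125
```

```bash
python3 -c "
from h import *
rd(4)"
```

```text
14.15 q6 -82.32 [0.527  0.0342 0.1362] yaw -93.99 T [ 0.108 -1.667  0.044] F [  8.    1.  -21.4] op 12.5 e [-0.0737  3.4421 -0.0249  0.0629]
14.2 q6 -82.32 [0.527  0.0342 0.1362] yaw -93.99 T [ 0.106 -1.63  -0.009] F [  8.6   1.  -21.9] op 12.0 e [-0.0773  3.4419 -0.0256  0.0388]
14.25 q6 -82.33 [0.527  0.0342 0.1362] yaw -93.99 T [ 0.135 -1.629 -0.014] F [  8.2   0.6 -21.3] op 11.8 e [-0.0766  3.4413 -0.0256  0.0335]
14.3 q6 -82.32 [0.527  0.0342 0.1362] yaw -93.99 T [ 0.136 -1.69   0.005] F [  9.1   0.1 -22.4] op 11.6 e [-0.0774  3.4411 -0.0257  0.0324]
```

Call:
{"api": "servo_tool", "payload": {"steps": [{"x":-0.3,"y":0,"z":-0.3,"yaw":-8},{"x":-0.3,"y":0,"z":-0.3,"yaw":-8},{"x":-0.3,"y":0,"z":-0.3,"yaw":-8}]}}

```text
time: 14.68
ee_pos: [0.527, 0.0342, 0.1356]
tcp_rot: [-179.9, 0.1, -101.8]
wrist_force: [4.7, 0.7, -12.9]
opening: 0.0119
```

```bash
python3 -c "
from h import *
rd(3)"
```

```text
14.675 q6 -74.50 [0.527  0.0342 0.1356] yaw -101.80 T [ 0.202 -1.106 -0.026] F [  4.7   0.7 -12.9] op 11.9 e [-0.3102  2.3391 -0.1904  0.0477]
14.725 q6 -74.50 [0.527  0.0342 0.1357] yaw -101.80 T [ 0.241 -1.142  0.036] F [  5.7   1.3 -13.7] op 11.7 e [-0.3108  2.3419 -0.1907  0.0134]
14.775 q6 -74.50 [0.527  0.0342 0.1356] yaw -101.80 T [ 0.175 -1.127 -0.036] F [  5.5   1.6 -13.5] op 11.9 e [-0.311   2.3454 -0.1911  0.0057]
```

Still loose; continue.

Call:
{"api": "servo_tool", "payload": {"steps": [{"x":-0.3,"y":0,"z":-0.5,"yaw":-8},{"x":-0.3,"y":0,"z":-0.5,"yaw":-8},{"x":-0.3,"y":0,"z":-0.5,"yaw":-8}]}}

```text
time: 15.15
ee_pos: [0.5269, 0.0343, 0.1353]
tcp_rot: [-179.8, 0.1, -109.6]
wrist_force: [4.9, 0.9, -10.5]
opening: 0.0122
```

```bash
python3 -c "
from h import *
rd(3)"
```

```text
15.15 q6 -66.73 [0.5269 0.0343 0.1353] yaw -109.57 T [ 0.258 -0.956 -0.017] F [  4.9   0.9 -10.5] op 12.2 e [-0.4375  2.0676 -0.2779 -0.0884]
15.2 q6 -66.71 [0.527  0.0343 0.1353] yaw -109.59 T [ 0.238 -0.911 -0.01 ] F [ 4.8  1.1 -9.7] op 12.4 e [-0.4386  2.0763 -0.2786 -0.055 ]
15.25 q6 -66.70 [0.527  0.0343 0.1353] yaw -109.59 T [ 0.304 -0.932  0.046] F [ 4.4  1.2 -9.7] op 12.0 e [-0.4381  2.0828 -0.2785 -0.013 ]
```

Call:
{"api": "servo_tool", "payload": {"steps": [{"x":-0.3,"y":0,"z":-0.5,"yaw":-8},{"x":-0.3,"y":0,"z":-0.5,"yaw":-8},{"x":-0.3,"y":0,"z":-0.5,"yaw":-8}]}}

```text
time: 15.62
ee_pos: [0.5269, 0.0343, 0.1349]
tcp_rot: [-179.8, 0.1, -117.3]
wrist_force: [5.6, 0.9, -9.2]
opening: 0.0118
```

```bash
python3 -c "
from h import *
rd(3)"
```

```text
15.625 q6 -58.95 [0.5269 0.0343 0.1349] yaw -117.32 T [ 0.313 -0.946  0.032] F [ 5.6  0.9 -9.2] op 11.8 e [-0.4784  2.0265 -0.3177  0.0391]
15.675 q6 -58.95 [0.5269 0.0343 0.135 ] yaw -117.32 T [ 0.251 -0.905  0.005] F [ 5.5  1.7 -9.6] op 11.9 e [-0.4806  2.0256 -0.3186  0.0138]
15.725 q6 -58.96 [0.5269 0.0343 0.1349] yaw -117.32 T [ 0.309 -0.927  0.007] F [ 5.4  1.8 -9.1] op 11.8 e [-0.479   2.0251 -0.3183  0.0083]
```

Call:
{"api": "servo_tool", "payload": {"steps": [{"x":-0.3,"y":0,"z":-0.5,"yaw":-8},{"x":-0.3,"y":0,"z":-0.5,"yaw":-8},{"x":-0.3,"y":0,"z":-0.5,"yaw":-8}]}}

```text
time: 16.1
ee_pos: [0.5268, 0.0344, 0.1347]
tcp_rot: [-179.8, 0.1, -125.0]
wrist_force: [5.0, 1.3, -8.6]
opening: 0.012
```

```bash
python3 -c "
from h import *
rd(3)"
```

```text
16.1 q6 -51.24 [0.5268 0.0344 0.1347] yaw -125.01 T [ 0.318 -0.944 -0.006] F [ 5.   1.3 -8.6] op 12.0 e [-0.5104  2.0004 -0.3459  0.054 ]
16.15 q6 -51.25 [0.5268 0.0344 0.1347] yaw -125.01 T [ 0.361 -0.888  0.017] F [ 4.7  1.1 -9.1] op 12.3 e [-0.5125  1.9999 -0.3465  0.0298]
16.2 q6 -51.25 [0.5268 0.0344 0.1347] yaw -125.01 T [ 0.318 -0.913 -0.026] F [ 5.9  0.2 -8.4] op 12.1 e [-0.5105  1.9992 -0.3463  0.0244]
```

Call:
{"api": "servo_tool", "payload": {"steps": [{"x":-0.3,"y":0,"z":-0.5,"yaw":-8},{"x":-0.3,"y":0,"z":-0.5,"yaw":-8},{"x":-0.3,"y":0,"z":-0.5,"yaw":-8}]}}

```text
time: 16.58
ee_pos: [0.5268, 0.0345, 0.1345]
tcp_rot: [-179.8, 0.2, -132.7]
wrist_force: [4.2, 1.4, -9.0]
opening: 0.0124
```

```bash
python3 -c "
from h import *
rd(4)"
```

```text
16.575 q6 -43.57 [0.5268 0.0345 0.1345] yaw -132.67 T [ 0.424 -0.905  0.089] F [ 4.2  1.4 -9. ] op 12.4 e [-0.5483  1.9894 -0.3703  0.0822]
16.625 q6 -43.57 [0.5268 0.0344 0.1345] yaw -132.67 T [ 0.344 -0.932  0.087] F [ 4.6  0.5 -8.1] op 12.2 e [-0.5479  1.9887 -0.3706  0.0583]
16.675 q6 -43.57 [0.5268 0.0345 0.1345] yaw -132.67 T [ 0.405 -0.949  0.054] F [ 5.   0.8 -8.1] op 12.1 e [-0.5497  1.9882 -0.3709  0.053 ]
16.725 q6 -43.57 [0.5268 0.0344 0.1345] yaw -132.67 T [ 0.426 -0.872  0.059] F [ 5.3  1.  -7.8] op 12.3 e [-0.5479  1.9879 -0.3709  0.0519]
```

Call:
{"api": "servo_tool", "payload": {"steps": [{"x":-0.3,"y":0,"z":-0.5,"yaw":-6},{"x":-0.3,"y":0,"z":-0.5,"yaw":-6},{"x":-0.3,"y":0,"z":-0.5,"yaw":-6}]}}

```text
time: 17.1
ee_pos: [0.5268, 0.0345, 0.1343]
tcp_rot: [-179.7, 0.2, -138.3]
wrist_force: [5.8, -0.0, -8.0]
opening: 0.0119
```

```bash
python3 -c "
from h import *
rd(4)"
```

```text
17.1 q6 -37.91 [0.5268 0.0345 0.1343] yaw -138.31 T [ 0.404 -0.878  0.021] F [ 5.8 -0.  -8. ] op 11.9 e [-0.5229  1.9671 -0.3588  0.0984]
17.15 q6 -37.92 [0.5268 0.0345 0.1344] yaw -138.30 T [ 0.343 -0.919  0.087] F [ 4.3  0.4 -8. ] op 11.8 e [-0.5243  1.9664 -0.3587  0.0805]
17.2 q6 -37.92 [0.5267 0.0345 0.1343] yaw -138.30 T [ 0.352 -0.863  0.106] F [ 3.6  0.  -7.5] op 12.1 e [-0.5308  1.966  -0.3595  0.0765]
17.25 q6 -37.92 [0.5267 0.0345 0.1343] yaw -138.30 T [ 0.343 -0.906  0.122] F [ 5.4  1.9 -6.2] op 12.1 e [-0.5257  1.9655 -0.3602  0.0757]
```

Call:
{"api": "servo_tool", "payload": {"steps": [{"x":0,"y":0,"z":0,"yaw":0},{"x":0,"y":0,"z":0,"yaw":0},{"x":0,"y":0,"z":30,"yaw":0},{"x":0,"y":0,"z":65,"yaw":10},{"x":20,"y":-38,"z":65,"yaw":20},{"x":40,"y":-76,"z":65,"yaw":30},{"x":60,"y":-115,"z":65,"yaw":40},{"x":72.3,"y":-138.3,"z":65,"yaw":50},{"x":72.3,"y":-138.3,"z":65,"yaw":60},{"x":72.3,"y":-138.3,"z":45,"yaw":70},{"x":72.3,"y":-138.3,"z":15,"yaw":70.5},{"x":72.3,"y":-138.3,"z":1.7,"yaw":70.5}], "grip": 32}}

```text
time: 18.75
ee_pos: [0.5984, -0.1037, 0.1347]
tcp_rot: [-179.8, 0.3, -67.7]
wrist_force: [-0.1, 0.2, 0.6]
opening: 0.032
```

Call:
{"api": "servo_tool", "payload": {"steps": [{"x":0,"y":0,"z":0,"yaw":0}]}}

```text
time: 18.88
ee_pos: [0.5981, -0.1037, 0.1347]
tcp_rot: [-179.9, 0.3, -67.7]
wrist_force: [-0.7, -1.1, 0.3]
opening: 0.032
```

```bash
python3 -c "
from h import *
rd(1)"
```

```text
18.875 q6 -122.25 [ 0.5981 -0.1037  0.1347] yaw -67.73 T [-0.036 -0.022  0.054] F [-0.7 -1.1  0.3] op 32.0 e [-0.0231 -0.3727  0.0236  0.0044]
```

Call:
{"api": "servo_tool", "payload": {"steps": [{"x":0.8,"y":0,"z":2.3,"yaw":0},{"x":0.8,"y":0,"z":2.3,"yaw":0},{"x":0.8,"y":0,"z":2.3,"yaw":0},{"x":0.8,"y":0,"z":2.3,"yaw":0},{"x":0.8,"y":0,"z":2,"yaw":-8},{"x":0.8,"y":0,"z":2,"yaw":-8},{"x":0.8,"y":0,"z":2,"yaw":-8}], "grip": 8}}

```text
time: 19.75
ee_pos: [0.5995, -0.1036, 0.1379]
tcp_rot: [-179.7, 0.3, -75.7]
wrist_force: [0.9, 2.4, 6.0]
opening: 0.0117
```

```bash
python3 -c "
from h import *
rd(3)"
```

```text
19.75 q6 -114.23 [ 0.5995 -0.1036  0.1379] yaw -75.72 T [ 0.36  -0.067 -0.052] F [0.9 2.4 6. ] op 11.7 e [-1.221   0.1726 -0.5308  0.0067]
19.8 q6 -114.23 [ 0.5995 -0.1036  0.1379] yaw -75.72 T [ 0.363 -0.102 -0.011] F [0.6 2.3 5.3] op 12.1 e [-1.2184  0.1716 -0.531  -0.0173]
19.85 q6 -114.23 [ 0.5995 -0.1036  0.138 ] yaw -75.72 T [ 0.364 -0.16  -0.061] F [1.6 1.4 5.7] op 12.1 e [-1.2177  0.1711 -0.5308 -0.0226]
```

Call:
{"api": "servo_tool", "payload": {"steps": [{"x":-0.3,"y":0,"z":-0.3,"yaw":-8},{"x":-0.3,"y":0,"z":-0.3,"yaw":-8},{"x":-0.3,"y":0,"z":-0.3,"yaw":-8}]}}

```text
time: 20.23
ee_pos: [0.5994, -0.1036, 0.1379]
tcp_rot: [-179.7, 0.3, -83.6]
wrist_force: [2.0, 1.9, 0.1]
opening: 0.0121
```

```bash
python3 -c "
from h import *
rd(3)"
```

```text
20.225 q6 -106.39 [ 0.5994 -0.1036  0.1379] yaw -83.55 T [ 0.305 -0.46  -0.02 ] F [2.  1.9 0.1] op 12.1 e [-1.1217  0.8976 -0.4875  0.0451]
20.275 q6 -106.37 [ 0.5995 -0.1036  0.1378] yaw -83.58 T [ 0.267 -0.486 -0.05 ] F [3.3 2.  0.7] op 12.0 e [-1.1773  0.9595 -0.5128 -0.0193]
20.325 q6 -106.34 [ 0.5994 -0.1036  0.1378] yaw -83.61 T [ 0.307 -0.52  -0.029] F [3.2 1.5 1. ] op 12.2 e [-1.2296  1.0215 -0.5371 -0.0355]
```

Call:
{"api": "servo_tool", "payload": {"steps": [{"x":0,"y":0,"z":-0.3,"yaw":-8},{"x":0,"y":0,"z":-0.3,"yaw":-8},{"x":0,"y":0,"z":-0.3,"yaw":-8}]}}

```text
time: 20.7
ee_pos: [0.5995, -0.1035, 0.1375]
tcp_rot: [-179.7, 0.3, -91.4]
wrist_force: [1.6, 1.2, 0.9]
opening: 0.012
```

```bash
python3 -c "
from h import *
rd(3)"
```

```text
20.7 q6 -98.51 [ 0.5995 -0.1035  0.1375] yaw -91.42 T [ 0.394 -0.334 -0.016] F [1.6 1.2 0.9] op 12.0 e [-1.2058  0.6568 -0.5342  0.0451]
20.75 q6 -98.48 [ 0.5995 -0.1036  0.1376] yaw -91.45 T [ 0.352 -0.347 -0.015] F [1.9 1.7 1.5] op 12.1 e [-1.2314  0.6552 -0.5446 -0.0161]
20.8 q6 -98.44 [ 0.5995 -0.1035  0.1376] yaw -91.49 T [ 0.375 -0.367 -0.027] F [1.  2.3 0.7] op 12.1 e [-1.2529  0.6548 -0.5547 -0.0298]
```

Call:
{"api": "servo_tool", "payload": {"steps": [{"x":0,"y":0,"z":-0.3,"yaw":-8},{"x":0,"y":0,"z":-0.3,"yaw":-8},{"x":0,"y":0,"z":-0.3,"yaw":-8}]}}

```text
time: 21.18
ee_pos: [0.5995, -0.1035, 0.1373]
tcp_rot: [-179.7, 0.3, -99.3]
wrist_force: [2.3, 1.7, 2.2]
opening: 0.0118
```

```bash
python3 -c "
from h import *
rd(3)"
```

```text
21.175 q6 -90.62 [ 0.5995 -0.1035  0.1373] yaw -99.29 T [ 0.454 -0.253  0.075] F [2.3 1.7 2.2] op 11.8 e [-1.3587  0.5317 -0.6144  0.0692]
21.225 q6 -90.59 [ 0.5995 -0.1035  0.1373] yaw -99.33 T [ 0.394 -0.271 -0.006] F [1.8 1.8 1.2] op 11.9 e [-1.3844  0.5216 -0.6243  0.0084]
21.275 q6 -90.55 [ 0.5995 -0.1035  0.1373] yaw -99.36 T [ 0.448 -0.266  0.074] F [2.1 2.5 2.2] op 12.0 e [-1.4034  0.5128 -0.6338 -0.0049]
```

Call:
{"api": "servo_tool", "payload": {"steps": [{"x":0,"y":0,"z":-0.3,"yaw":-8},{"x":0,"y":0,"z":-0.3,"yaw":-8},{"x":0,"y":0,"z":-0.3,"yaw":-8}]}}

```text
time: 21.65
ee_pos: [0.5995, -0.1035, 0.1371]
tcp_rot: [-179.7, 0.3, -107.2]
wrist_force: [1.3, 1.9, 2.3]
opening: 0.0119
```

```bash
python3 -c "
from h import *
rd(3)"
```

```text
21.65 q6 -82.73 [ 0.5995 -0.1035  0.1371] yaw -107.16 T [ 0.492 -0.311  0.093] F [1.3 1.9 2.3] op 11.9 e [-1.4806  0.4134 -0.6788  0.0985]
21.7 q6 -82.69 [ 0.5995 -0.1035  0.1371] yaw -107.20 T [ 0.477 -0.224  0.109] F [1.2 2.  1.8] op 12.0 e [-1.5026  0.4028 -0.6875  0.0377]
21.75 q6 -82.66 [ 0.5995 -0.1035  0.1371] yaw -107.24 T [ 0.464 -0.2    0.062] F [1.  1.8 3.1] op 12.2 e [-1.5192  0.3928 -0.6958  0.0243]
```

Call:
{"api": "servo_tool", "payload": {"steps": [{"x":0,"y":0,"z":0,"yaw":0},{"x":0,"y":0,"z":0,"yaw":0},{"x":0,"y":0,"z":30,"yaw":0},{"x":0,"y":0,"z":62,"yaw":-10},{"x":-35,"y":11,"z":62,"yaw":-20},{"x":-70,"y":22,"z":62,"yaw":-30},{"x":-106.1,"y":32.6,"z":62,"yaw":-40},{"x":-106.1,"y":32.6,"z":62,"yaw":-50},{"x":-106.1,"y":32.6,"z":62,"yaw":-60},{"x":-106.1,"y":32.6,"z":45,"yaw":-70},{"x":-106.1,"y":32.6,"z":25,"yaw":-76.8},{"x":-106.1,"y":32.6,"z":5,"yaw":-76.8}], "grip": 32}}

```text
time: 23.25
ee_pos: [0.4932, -0.071, 0.1414]
tcp_rot: [-179.7, 0.3, 175.9]
wrist_force: [-0.2, 0.1, 0.3]
opening: 0.0319
```

Call:
{"api": "servo_tool", "payload": {"steps": [{"x":0,"y":0,"z":0,"yaw":0}]}}

```text
time: 23.38
ee_pos: [0.4922, -0.0711, 0.14]
tcp_rot: [-179.7, 0.1, 175.9]
wrist_force: [1.0, -0.3, -0.0]
opening: 0.032
```

```bash
python3 -c "
from h import *
im,d=camera('top'); c=im[150:280,225:365,::-1];cv2.imwrite('pics/g2.png',cv2.resize(c,None,fx=5,fy=5,interpolation=cv2.INTER_CUBIC))
rd(1)"
```

```text
23.425 q6 -3.92 [ 0.4927 -0.0711  0.1411] yaw 175.88 T [ 0.003 -0.001 -0.007] F [1.1 0.3 0.9] op 32.3 e [ 0.0343 -0.2272 -0.0118 -0.0087]
```

View pics/g2.png

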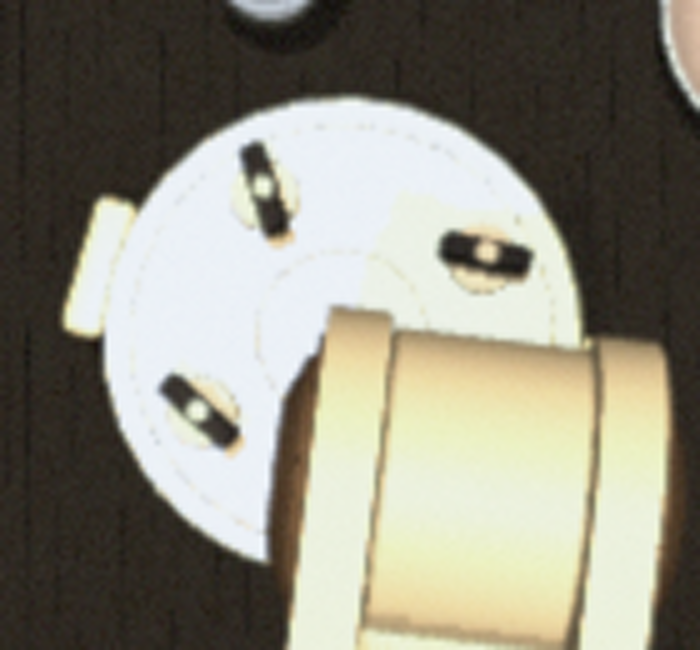

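Call:
{"api": "servo_tool", "payload": {"steps": [{"x":0.7,"y":0.1,"z":-5,"yaw":0},{"x":0.7,"y":0.1,"z":-5,"yaw":0},{"x":0.7,"y":0.1,"z":-5,"yaw":0},{"x":0.7,"y":0.1,"z":-5,"yaw":0},{"x":0.7,"y":0.1,"z":-5,"yaw":-2.2},{"x":0.7,"y":0.1,"z":-5,"yaw":-2.2},{"x":0.7,"y":0.1,"z":-5,"yaw":-2.2}], "grip": 8}}

```text
time: 24.3
ee_pos: [0.4939, -0.0707, 0.1368]
tcp_rot: [-179.7, 0.3, 173.7]
wrist_force: [1.0, 5.3, 5.9]
opening: 0.0121
```

```bash
python3 -c "
from h import *
rd(4)"
```

```text
24.3 q6 -1.71 [ 0.4939 -0.0707  0.1368] yaw 173.71 T [ 1.048 -0.157  0.082] F [1.  5.3 5.9] op 12.1 e [-2.558   0.0825 -1.482   0.0723]
24.35 q6 -1.70 [ 0.4939 -0.0707  0.1368] yaw 173.70 T [ 1.092 -0.233 -0.007] F [0.2 4.6 6.4] op 12.0 e [-2.5609  0.0828 -1.482   0.0656]
24.4 q6 -1.71 [ 0.4939 -0.0707  0.1368] yaw 173.71 T [ 1.047 -0.218  0.04 ] F [1.5 4.7 6.1] op 12.0 e [-2.5603  0.0826 -1.4823  0.0642]
24.45 q6 -1.71 [ 0.4939 -0.0707  0.1368] yaw 173.71 T [ 1.101 -0.166  0.005] F [0.8 5.1 5.8] op 11.8 e [-2.5597  0.0833 -1.482   0.0639]
```

Call:
{"api": "servo_tool", "payload": {"steps": [{"x":-0.3,"y":-0.2,"z":-0.4,"yaw":-8},{"x":-0.3,"y":-0.2,"z":-0.7,"yaw":-16},{"x":-0.3,"y":-0.2,"z":-1,"yaw":-22},{"x":-0.3,"y":-0.2,"z":-1,"yaw":-22},{"x":-0.3,"y":-0.2,"z":-1,"yaw":-22}]}}

```text
time: 25.08
ee_pos: [0.4939, -0.0705, 0.1363]
tcp_rot: [-179.8, 0.3, 151.7]
wrist_force: [0.9, 5.6, 4.3]
opening: 0.0118
```

```bash
python3 -c "
from h import *
rd(4)"
```

```text
25.075 q6 20.30 [ 0.4939 -0.0705  0.1363] yaw 151.74 T [ 1.122 -0.122  0.173] F [0.9 5.6 4.3] op 11.8 e [-2.7248 -0.015  -1.5155  0.1762]
25.125 q6 20.30 [ 0.4939 -0.0705  0.1363] yaw 151.74 T [ 1.064 -0.139  0.078] F [1.1 5.1 4.1] op 12.3 e [-2.7257 -0.0144 -1.5163  0.1577]
25.175 q6 20.30 [ 0.4939 -0.0705  0.1363] yaw 151.74 T [ 1.058 -0.161  0.156] F [1.9 5.3 4. ] op 12.2 e [-2.7224 -0.0142 -1.5161  0.1536]
25.225 q6 20.30 [ 0.4939 -0.0705  0.1363] yaw 151.74 T [ 1.113 -0.168  0.124] F [1.3 4.4 5.1] op 12.1 e [-2.7255 -0.0137 -1.5162  0.1527]
```

Call:
{"api": "servo_tool", "payload": {"steps": [{"x":0,"y":-0.2,"z":-0.4,"yaw":-8},{"x":0,"y":-0.2,"z":-0.5,"yaw":-10.8},{"x":0,"y":-0.2,"z":-0.5,"yaw":-10.8},{"x":0,"y":-0.2,"z":-0.5,"yaw":-10.8}]}}

```text
time: 25.72
ee_pos: [0.494, -0.0704, 0.1361]
tcp_rot: [-179.8, 0.3, 141.0]
wrist_force: [-0.4, 5.5, 4.4]
opening: 0.0122
```

```bash
python3 -c "
from h import *
rd(4)"
```

```text
25.725 q6 31.00 [ 0.494  -0.0704  0.1361] yaw 141.05 T [1.129 0.092 0.186] F [-0.4  5.5  4.4] op 12.2 e [-2.8176 -0.4217 -1.5442  0.2093]
25.775 q6 31.00 [ 0.494  -0.0704  0.1361] yaw 141.05 T [1.236 0.051 0.169] F [0.2 5.3 4.6] op 12.3 e [-2.8253 -0.4201 -1.5456  0.198 ]
25.825 q6 31.00 [ 0.494  -0.0704  0.1361] yaw 141.05 T [1.136 0.063 0.185] F [0.4 5.  4.7] op 12.4 e [-2.8265 -0.4195 -1.547   0.1956]
25.875 q6 31.00 [ 0.494  -0.0704  0.1361] yaw 141.05 T [1.138 0.04  0.224] F [0.1 5.1 3.7] op 12.0 e [-2.8322 -0.419  -1.5469  0.1951]
```

Call:
{"api": "servo_tool", "payload": {"steps": [{"x":0,"y":0,"z":0,"yaw":0},{"x":0,"y":0,"z":0,"yaw":0},{"x":0,"y":0,"z":30,"yaw":0},{"x":0,"y":0,"z":64,"yaw":9},{"x":46,"y":24,"z":64,"yaw":18},{"x":92,"y":48,"z":64,"yaw":27},{"x":125,"y":65,"z":64,"yaw":36},{"x":138.1,"y":71.6,"z":64,"yaw":46},{"x":138.1,"y":71.6,"z":40,"yaw":53.4},{"x":138.1,"y":71.6,"z":10,"yaw":53.4},{"x":138.1,"y":71.6,"z":0.5,"yaw":53.4},{"x":138.1,"y":71.6,"z":0.5,"yaw":53.4}], "grip": 32}}

```text
time: 27.38
ee_pos: [0.6318, 0.001, 0.1364]
tcp_rot: [-179.8, 0.2, -165.6]
wrist_force: [0.3, -0.6, 0.6]
opening: 0.0318
```

```bash
python3 -c "
from h import *
rd(1)"
```

```text
27.375 q6 -14.29 [0.6318 0.001  0.1364] yaw -165.57 T [ 0.015 -0.004 -0.001] F [ 0.3 -0.6  0.6] op 31.8 e [ 0.0223 -0.3172 -0.0127 -0.0034]
```

Call:
{"api": "servo_tool", "payload": {"steps": [{"x":0.3,"y":0.3,"z":1,"yaw":0},{"x":0.3,"y":0.3,"z":1,"yaw":0},{"x":0.3,"y":0.3,"z":1,"yaw":0},{"x":0.3,"y":0.3,"z":1,"yaw":0},{"x":0.3,"y":0.3,"z":0.7,"yaw":-8},{"x":0.3,"y":0.3,"z":0.7,"yaw":-10},{"x":0.3,"y":0.3,"z":0.7,"yaw":-10},{"x":0.3,"y":0.3,"z":0.7,"yaw":-10}], "grip": 8}}

```text
time: 28.38
ee_pos: [0.6326, 0.0015, 0.1387]
tcp_rot: [-179.8, 0.4, -175.5]
wrist_force: [-1.5, 1.6, 6.6]
opening: 0.0122
```

```bash
python3 -c "
from h import *
rd(4)"
```

```text
28.375 q6 -4.25 [0.6326 0.0015 0.1387] yaw -175.55 T [0.497 0.403 0.138] F [-1.5  1.6  6.6] op 12.2 e [-1.4911 -0.8538 -0.6211  0.1177]
28.425 q6 -4.25 [0.6326 0.0015 0.1387] yaw -175.55 T [0.386 0.463 0.131] F [-1.6  1.8  8.1] op 11.9 e [-1.4895 -0.8537 -0.6213  0.1113]
28.475 q6 -4.26 [0.6326 0.0015 0.1387] yaw -175.55 T [0.477 0.429 0.11 ] F [-2.4  1.9  6.6] op 11.7 e [-1.4921 -0.8538 -0.621   0.1098]
28.525 q6 -4.25 [0.6326 0.0015 0.1387] yaw -175.55 T [0.461 0.386 0.062] F [-2.1  2.   6.3] op 11.9 e [-1.4905 -0.8535 -0.6212  0.1095]
```

Call:
{"api": "servo_tool", "payload": {"steps": [{"x":0,"y":0,"z":-0.6,"yaw":-8},{"x":0,"y":0,"z":-0.6,"yaw":-10},{"x":0,"y":0,"z":-0.6,"yaw":-10},{"x":0,"y":0,"z":-0.6,"yaw":-10}]}}

```text
time: 29.02
ee_pos: [0.6326, 0.0016, 0.1385]
tcp_rot: [-179.8, 0.4, 174.6]
wrist_force: [-2.5, 2.2, 4.8]
opening: 0.0121
```

```bash
python3 -c "
from h import *
rd(4)"
```

```text
29.025 q6 5.67 [0.6326 0.0016 0.1385] yaw 174.56 T [0.379 0.651 0.166] F [-2.5  2.2  4.8] op 12.1 e [-1.2175 -1.3417 -0.4869  0.1343]
29.075 q6 5.69 [0.6326 0.0016 0.1385] yaw 174.53 T [0.374 0.686 0.137] F [-2.9  2.   5.8] op 11.7 e [-1.2579 -1.405  -0.5045  0.1196]
29.125 q6 5.71 [0.6326 0.0016 0.1385] yaw 174.52 T [0.37  0.692 0.193] F [-3.5  1.9  5.4] op 12.0 e [-1.2834 -1.4405 -0.5138  0.0896]
29.175 q6 5.71 [0.6326 0.0016 0.1385] yaw 174.52 T [0.403 0.658 0.114] F [-3.4  1.7  4.7] op 11.8 e [-1.2829 -1.451  -0.5131  0.1216]
```

Call:
{"api": "servo_tool", "payload": {"steps": [{"x":0,"y":0,"z":-0.6,"yaw":-8},{"x":0,"y":0,"z":-0.6,"yaw":-9.2},{"x":0,"y":0,"z":-0.6,"yaw":-9.2},{"x":0,"y":0,"z":-0.6,"yaw":-9.2}]}}

```text
time: 29.68
ee_pos: [0.6326, 0.0016, 0.1383]
tcp_rot: [-179.9, 0.4, 165.4]
wrist_force: [-2.6, 1.0, 6.2]
opening: 0.012
```

```bash
python3 -c "
from h import *
rd(5)"
```

```text
29.675 q6 14.88 [0.6326 0.0016 0.1383] yaw 165.37 T [0.318 0.718 0.195] F [-2.6  1.   6.2] op 12.0 e [-1.2074 -1.4824 -0.4651  0.1845]
29.725 q6 14.88 [0.6326 0.0016 0.1383] yaw 165.37 T [0.291 0.714 0.185] F [-2.9  1.5  5.7] op 11.8 e [-1.2058 -1.4828 -0.4648  0.1803]
29.775 q6 14.88 [0.6326 0.0017 0.1383] yaw 165.37 T [0.351 0.809 0.175] F [-3.   1.   4.5] op 12.1 e [-1.2119 -1.4821 -0.4654  0.1794]
29.825 q6 14.88 [0.6326 0.0016 0.1383] yaw 165.37 T [0.348 0.736 0.121] F [-3.1  1.4  5.1] op 11.9 e [-1.2079 -1.4822 -0.465   0.1792]
29.875 q6 14.88 [0.6326 0.0016 0.1383] yaw 165.37 T [0.354 0.782 0.19 ] F [-3.1  0.8  5.9] op 12.0 e [-1.2108 -1.4822 -0.4653  0.1792]
```

Call:
{"api": "servo_tool", "payload": {"steps": [{"x":0,"y":0,"z":-0.2,"yaw":-3.2},{"x":0,"y":0,"z":-0.2,"yaw":-3.2},{"x":0,"y":0,"z":-0.2,"yaw":-3.2}]}}

```text
time: 30.25
ee_pos: [0.6326, 0.0016, 0.1382]
tcp_rot: [-179.9, 0.4, 162.3]
wrist_force: [-3.4, 2.0, 4.5]
opening: 0.0118
```

```bash
python3 -c "
from h import *
rd(3)"
```

```text
30.25 q6 18.00 [0.6326 0.0016 0.1382] yaw 162.25 T [0.298 0.687 0.168] F [-3.4  2.   4.5] op 11.8 e [-1.2131 -1.3678 -0.4737  0.185 ]
30.3 q6 18.02 [0.6326 0.0016 0.1382] yaw 162.24 T [0.305 0.728 0.203] F [-3.4  2.4  5.2] op 12.2 e [-1.2265 -1.3909 -0.4784  0.1614]
30.35 q6 18.04 [0.6326 0.0016 0.1382] yaw 162.22 T [0.34  0.709 0.133] F [-3.   1.4  5. ] op 12.3 e [-1.2379 -1.413  -0.4821  0.1567]
```

Call:
{"api": "servo_tool", "payload": {"steps": [{"x":0,"y":0,"z":0,"yaw":0},{"x":0,"y":0,"z":0,"yaw":0},{"x":0,"y":0,"z":30,"yaw":0},{"x":0,"y":0,"z":62,"yaw":10},{"x":-35,"y":11,"z":62,"yaw":20},{"x":-70,"y":22,"z":62,"yaw":30},{"x":-105.8,"y":32.9,"z":62,"yaw":40},{"x":-105.8,"y":32.9,"z":62,"yaw":50},{"x":-105.8,"y":32.9,"z":45,"yaw":60},{"x":-105.8,"y":32.9,"z":20,"yaw":63},{"x":-105.8,"y":32.9,"z":-2.5,"yaw":63},{"x":-105.8,"y":32.9,"z":-2.5,"yaw":63}], "grip": 32}}

```text
time: 31.85
ee_pos: [0.5259, 0.0344, 0.1341]
tcp_rot: [-180.0, 0.3, -134.8]
wrist_force: [0.0, -0.5, 0.0]
opening: 0.0318
```

```bash
python3 -c "
from h import *
rd(1)"
```

```text
31.85 q6 -41.54 [0.5259 0.0344 0.1341] yaw -134.79 T [ 0.035 -0.047 -0.017] F [ 0.  -0.5  0. ] op 31.8 e [ 0.0128 -0.6692  0.0054 -0.0207]
```

Call:
{"api": "servo_tool", "payload": {"steps": [{"x":0.9,"y":0,"z":1.5,"yaw":0},{"x":0.9,"y":0,"z":1.5,"yaw":0},{"x":0.9,"y":0,"z":1.5,"yaw":0},{"x":0.9,"y":0,"z":1.5,"yaw":0},{"x":0.9,"y":0,"z":1.2,"yaw":-8},{"x":0.9,"y":0,"z":1,"yaw":-15},{"x":0.9,"y":0,"z":1,"yaw":-15},{"x":0.9,"y":0,"z":1,"yaw":-15}], "grip": 8}}

```text
time: 32.85
ee_pos: [0.5272, 0.0345, 0.1363]
tcp_rot: [-179.9, 0.4, -149.8]
wrist_force: [-0.8, -0.1, 7.3]
opening: 0.0122
```

```bash
python3 -c "
from h import *
rd(4)"
```

```text
32.85 q6 -26.52 [0.5272 0.0345 0.1363] yaw -149.78 T [0.079 0.472 0.093] F [-0.8 -0.1  7.3] op 12.2 e [-0.3251 -1.0237 -0.1261  0.131 ]
32.9 q6 -26.52 [0.5272 0.0345 0.1363] yaw -149.77 T [0.042 0.468 0.08 ] F [-2.2  0.4  7.2] op 11.9 e [-0.3242 -1.0241 -0.1266  0.1095]
32.95 q6 -26.52 [0.5272 0.0344 0.1363] yaw -149.78 T [0.073 0.525 0.161] F [-3.2  1.7  7.2] op 12.0 e [-0.3233 -1.0245 -0.1268  0.1048]
33.0 q6 -26.52 [0.5272 0.0344 0.1362] yaw -149.78 T [0.06  0.47  0.136] F [-3.   1.6  6.5] op 12.3 e [-0.3245 -1.025  -0.1266  0.1038]
```

Call:
{"api": "servo_tool", "payload": {"steps": [{"x":-0.2,"y":0,"z":-0.4,"yaw":-8},{"x":-0.2,"y":0,"z":-0.6,"yaw":-14},{"x":-0.2,"y":0,"z":-0.6,"yaw":-14},{"x":-0.2,"y":0,"z":-0.6,"yaw":-14}]}}

```text
time: 33.5
ee_pos: [0.5271, 0.0345, 0.1359]
tcp_rot: [-179.9, 0.4, -163.6]
wrist_force: [-1.6, 0.4, 4.1]
opening: 0.0123
```

```bash
python3 -c "
from h import *
rd(5)"
```

```text
33.5 q6 -12.62 [0.5271 0.0345 0.1359] yaw -163.64 T [0.13  0.307 0.12 ] F [-1.6  0.4  4.1] op 12.3 e [-0.5561 -0.6421 -0.2423  0.1766]
33.55 q6 -12.59 [0.5271 0.0345 0.1359] yaw -163.66 T [0.201 0.281 0.129] F [-1.6  0.8  4.4] op 11.7 e [-0.6012 -0.6565 -0.2646  0.1265]
33.6 q6 -12.57 [0.5271 0.0345 0.1359] yaw -163.69 T [0.168 0.331 0.145] F [-1.4  0.6  4.3] op 12.0 e [-0.6412 -0.6678 -0.2857  0.1144]
33.65 q6 -12.55 [0.5271 0.0345 0.1359] yaw -163.70 T [0.209 0.332 0.169] F [-1.6  0.8  5.2] op 11.9 e [-0.6765 -0.6769 -0.3066  0.1151]
33.7 q6 -12.53 [0.5271 0.0345 0.1359] yaw -163.72 T [0.267 0.389 0.145] F [-1.6  1.1  4.9] op 12.0 e [-0.7155 -0.684  -0.3255  0.1195]
```

Call:
{"api": "servo_tool", "payload": {"steps": [{"x":-0.2,"y":0,"z":-0.4,"yaw":-8},{"x":-0.2,"y":0,"z":-0.4,"yaw":-8.2},{"x":-0.2,"y":0,"z":-0.4,"yaw":-8.2},{"x":-0.2,"y":0,"z":-0.4,"yaw":-8.2}]}}

```text
time: 34.2
ee_pos: [0.5271, 0.0346, 0.1357]
tcp_rot: [-179.9, 0.4, -171.7]
wrist_force: [-1.6, 0.5, 5.7]
opening: 0.0118
```

```bash
python3 -c "
from h import *
rd(6)"
```

```text
34.2 q6 -4.51 [0.5271 0.0346 0.1357] yaw -171.71 T [0.256 0.16  0.114] F [-1.6  0.5  5.7] op 11.8 e [-0.7641 -0.4485 -0.3382  0.1749]
34.25 q6 -4.51 [0.5271 0.0346 0.1357] yaw -171.72 T [0.275 0.209 0.219] F [-0.4  1.   5.1] op 11.7 e [-0.7664 -0.449  -0.3392  0.1737]
34.3 q6 -4.51 [0.5271 0.0346 0.1357] yaw -171.71 T [0.249 0.197 0.153] F [-0.9  0.7  5.4] op 12.0 e [-0.7697 -0.4493 -0.339   0.1735]
34.35 q6 -4.51 [0.5271 0.0346 0.1357] yaw -171.71 T [0.193 0.245 0.156] F [-1.7  0.3  5.9] op 11.9 e [-0.7701 -0.4494 -0.3388  0.1734]
34.4 q6 -4.51 [0.5271 0.0346 0.1357] yaw -171.71 T [0.216 0.209 0.16 ] F [-1.3  1.1  5. ] op 12.1 e [-0.7696 -0.4492 -0.3394  0.1734]
34.45 q6 -4.51 [0.5271 0.0346 0.1357] yaw -171.71 T [0.251 0.193 0.18 ] F [-1.   1.3  6.2] op 12.3 e [-0.77   -0.4494 -0.3393  0.1734]
```

Call:
{"api": "servo_tool", "payload": {"steps": [{"x":0,"y":0,"z":0,"yaw":0},{"x":0,"y":0,"z":0,"yaw":0},{"x":0,"y":0,"z":30,"yaw":0},{"x":0,"y":0,"z":65,"yaw":10},{"x":20,"y":-38,"z":65,"yaw":20},{"x":40,"y":-76,"z":65,"yaw":30},{"x":60,"y":-115,"z":65,"yaw":40},{"x":72.4,"y":-138.2,"z":65,"yaw":50},{"x":72.4,"y":-138.2,"z":55,"yaw":60},{"x":72.4,"y":-138.2,"z":30,"yaw":67.7},{"x":72.4,"y":-138.2,"z":2,"yaw":67.7},{"x":72.4,"y":-138.2,"z":1,"yaw":67.7}], "grip": 32}}

```text
time: 35.95
ee_pos: [0.5985, -0.1036, 0.1345]
tcp_rot: [179.9, 0.4, -104.0]
wrist_force: [-0.1, -0.7, 0.9]
opening: 0.0321
```

```bash
python3 -c "
from h import *
rd(1)"
```

```text
35.95 q6 -86.00 [ 0.5985 -0.1036  0.1345] yaw -103.99 T [ 0.046 -0.018 -0.015] F [-0.1 -0.7  0.9] op 32.1 e [-0.0567 -0.6952  0.0175 -0.0551]
```

Call:
{"api": "servo_tool", "payload": {"steps": [{"x":0.9,"y":0,"z":2,"yaw":0},{"x":0.9,"y":0,"z":2,"yaw":0},{"x":0.9,"y":0,"z":2,"yaw":0},{"x":0.9,"y":0,"z":2,"yaw":0},{"x":0.9,"y":0,"z":1.7,"yaw":-8},{"x":0.9,"y":0,"z":1.4,"yaw":-15},{"x":0.9,"y":0,"z":1.4,"yaw":-15},{"x":0.9,"y":0,"z":1.4,"yaw":-15}], "grip": 8}}

```text
time: 36.95
ee_pos: [0.5997, -0.1036, 0.1372]
tcp_rot: [180.0, 0.4, -119.0]
wrist_force: [-2.1, -0.5, 7.1]
opening: 0.0117
```

```bash
python3 -c "
from h import *
rd(5)"
```

```text
36.95 q6 -70.99 [ 0.5997 -0.1036  0.1372] yaw -118.99 T [-0.078  0.319  0.113] F [-2.1 -0.5  7.1] op 11.7 e [ 0.307  -0.5633  0.1961  0.1194]
37.0 q6 -70.99 [ 0.5997 -0.1037  0.1372] yaw -118.99 T [-0.057  0.339  0.107] F [-1.7 -0.9  6.6] op 11.6 e [ 0.3059 -0.5651  0.1964  0.098 ]
37.05 q6 -70.99 [ 0.5997 -0.1037  0.1372] yaw -118.99 T [-0.083  0.298  0.101] F [-0.3 -0.   6.4] op 11.8 e [ 0.3056 -0.5659  0.196   0.0933]
37.1 q6 -70.99 [ 0.5997 -0.1036  0.1372] yaw -118.99 T [-0.018  0.314  0.003] F [-0.9  0.2  7.3] op 12.0 e [ 0.3055 -0.5668  0.1962  0.0924]
37.15 q6 -70.99 [ 0.5997 -0.1037  0.1372] yaw -118.99 T [-0.076  0.304  0.069] F [-1.3 -1.3  7.3] op 11.7 e [ 0.3067 -0.5669  0.196   0.0922]
```

Call:
{"api": "servo_tool", "payload": {"steps": [{"x":-0.2,"y":0,"z":-0.4,"yaw":-8},{"x":-0.2,"y":0,"z":-0.6,"yaw":-14},{"x":-0.2,"y":0,"z":-0.6,"yaw":-14},{"x":-0.2,"y":0,"z":-0.6,"yaw":-14}]}}

```text
time: 37.65
ee_pos: [0.5997, -0.1036, 0.1369]
tcp_rot: [180.0, 0.4, -132.8]
wrist_force: [-1.0, -0.1, 3.0]
opening: 0.0123
```

```bash
python3 -c "
from h import *
rd(5)"
```

```text
37.65 q6 -57.12 [ 0.5997 -0.1036  0.1369] yaw -132.85 T [0.005 0.134 0.141] F [-1.  -0.1  3. ] op 12.3 e [-0.0735 -0.2546  0.0427  0.1964]
37.7 q6 -57.09 [ 0.5997 -0.1036  0.1369] yaw -132.87 T [0.034 0.186 0.157] F [-1.2 -0.5  3.7] op 12.3 e [-0.101  -0.2684  0.029   0.1464]
37.75 q6 -57.07 [ 0.5997 -0.1036  0.1369] yaw -132.90 T [0.013 0.118 0.155] F [-1.1  0.3  4.1] op 12.2 e [-0.1286 -0.2788  0.0166  0.1343]
37.8 q6 -57.05 [ 0.5996 -0.1036  0.1369] yaw -132.92 T [0.018 0.146 0.19 ] F [-0.1  0.7  4.5] op 12.2 e [-0.1551 -0.2863  0.004   0.1351]
37.85 q6 -57.03 [ 0.5996 -0.1036  0.1369] yaw -132.93 T [0.061 0.143 0.157] F [-1.2  1.2  4.1] op 11.8 e [-0.1786 -0.2919 -0.0078  0.1394]
```

Call:
{"api": "servo_tool", "payload": {"steps": [{"x":-0.2,"y":0,"z":-0.4,"yaw":-8},{"x":-0.2,"y":0,"z":-0.5,"yaw":-10},{"x":-0.2,"y":0,"z":-0.5,"yaw":-10},{"x":-0.2,"y":0,"z":-0.5,"yaw":-10}]}}

```text
time: 38.35
ee_pos: [0.5996, -0.1036, 0.1366]
tcp_rot: [-180.0, 0.5, -142.8]
wrist_force: [-0.1, 0.3, 4.9]
opening: 0.0118
```

```bash
python3 -c "
from h import *
rd(6)"
```

```text
38.35 q6 -47.15 [ 0.5996 -0.1036  0.1366] yaw -142.79 T [ 0.086 -0.001  0.171] F [-0.1  0.3  4.9] op 11.8 e [-0.3767 -0.0143 -0.1046  0.1702]
38.4 q6 -47.15 [ 0.5996 -0.1036  0.1366] yaw -142.79 T [ 0.077 -0.043  0.189] F [0.3 0.4 5.6] op 12.0 e [-0.3792 -0.0158 -0.1055  0.1689]
38.45 q6 -47.15 [ 0.5996 -0.1036  0.1366] yaw -142.79 T [ 0.069 -0.003  0.232] F [0.8 0.4 4.8] op 11.9 e [-0.3799 -0.0163 -0.105   0.1688]
38.5 q6 -47.15 [ 0.5996 -0.1036  0.1366] yaw -142.79 T [ 0.133 -0.004  0.217] F [ 0.7 -0.1  6.1] op 11.7 e [-0.3789 -0.0164 -0.1053  0.1689]
38.55 q6 -47.15 [ 0.5996 -0.1036  0.1366] yaw -142.80 T [0.103 0.008 0.178] F [0.3 0.  4.8] op 12.2 e [-0.3793 -0.0168 -0.1052  0.1688]
38.6 q6 -47.15 [ 0.5996 -0.1036  0.1366] yaw -142.79 T [ 0.07  -0.025  0.189] F [-0.5  0.4  6.2] op 12.2 e [-0.3799 -0.0173 -0.1057  0.1689]
```

Call:
{"api": "servo_tool", "payload": {"steps": [{"x":0,"y":0,"z":0,"yaw":0},{"x":0,"y":0,"z":0,"yaw":0},{"x":0,"y":0,"z":0,"yaw":0},{"x":0,"y":0,"z":30,"yaw":0},{"x":0,"y":0,"z":80,"yaw":0},{"x":-50,"y":-35,"z":110,"yaw":0},{"x":-100,"y":-70,"z":115,"yaw":0},{"x":-150,"y":-105,"z":115,"yaw":0},{"x":-200,"y":-140,"z":115,"yaw":0},{"x":-230,"y":-160,"z":115,"yaw":0},{"x":-230,"y":-160,"z":115,"yaw":0},{"x":-230,"y":-160,"z":115,"yaw":0}], "grip": 32}}

```text
time: 40.1
ee_pos: [0.3699, -0.2635, 0.2516]
tcp_rot: [-180.0, 0.5, -142.8]
wrist_force: [0.0, -0.1, 0.3]
opening: 0.032
```

```bash
python3 -c "
from h import *
rd(1)
im,d=camera('top'); cv2.imwrite('pics/e.png',im[:,:,::-1])
a=cv2.imread('pics/top0.png')
c=np.hstack([x[150:280,225:365] for x in (a,im[:,:,::-1])]);cv2.imwrite('pics/e2.png',cv2.resize(c,None,fx=2.8,fy=2.8,interpolation=cv2.INTER_CUBIC))
K,R,t=P('top');v,u=np.mgrid[0:420,0:560];w=(np.stack([(u-K[0,2])/K[0,0]*d,(v-K[1,2])/K[1,1]*d,d],-1)-t)@R
for k,q in dict(A=(.632,.0012),C=(.5267,.0343),D=(.4934,-.071),B=(.599,-.1038)).items():
  m=(w[...,2]>.125)&(w[...,2]<.16)&(np.hypot(w[...,0]-q[0],w[...,1]-q[1])<.03);p=w[m][:,:2];V=np.linalg.svd(p-p.mean(0))[2];print(k,p.mean(0).round(4),np.degrees(np.arctan2(V[0,1],V[0,0]))%180)
"
```

```text
40.1 q6 -72.92 [ 0.3699 -0.2635  0.2516] yaw -142.81 T [ 0.009  0.03  -0.009] F [ 0.  -0.1  0.3] op 32.0 e [-1.099   0.0534 -0.0166 -0.037 ]
A [0.6308 0.001 ] 173.33078937261328
C [0.5264 0.0336] 19.38741076646602
D [ 0.4936 -0.0708] 153.91537140042234
B [ 0.5984 -0.1034] 48.82977994190827
```

View pics/e.png

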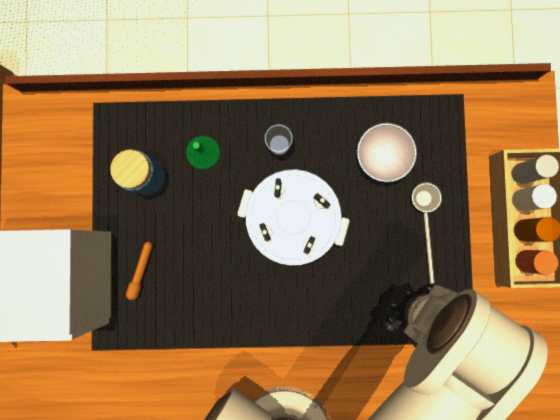

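View pics/e2.png

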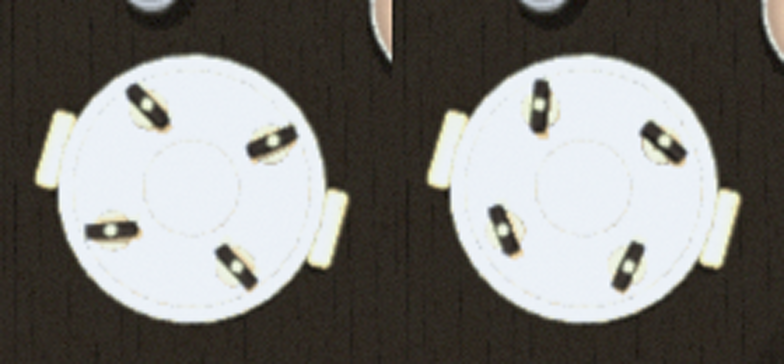

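```bash
python3 -c "
from h import *
print(job_done())"
```

```text
the job is handed in; nothing more can be done
None
```

I closed the crock and handed the job in after about 40 s of the 72 s limit. All four knobs should be firm at about 13–14 N, but no sensor reads pad load, so these are estimates.

- **Order:** I tightened the near knob, then its opposite, then the left knob, then its opposite. The first pass brought each to an estimated 4–5.5 N. The second pass, in the same order, made them firm.
- **How I got the loads:** I found each knob's contact angle from where the turning torque began to rise. From there I counted screw turn, taken as bar turn less bush twist, at 20 N per rad.
- **Final checks:** After release, the top camera showed the bars sprung back 11–13°. The holding torques of about 0.17–0.20 N m would predict roughly 10–11°. Taking contact angle to final bar angle gives about 13.2, 13.6, 13.9 and 13.5 N in that order. Each figure is good to about 1 N, well inside 10–20 N.
- **Surroundings:** In the last picture the cover and the other kitchen things look unmoved, and the arm is clear of everything.
- **What disagreed:**
  - The joint-6 effort readings shifted by about 0.03 N m while the arm was still creeping, so there I relied on the noisier wrist torque.
  - The effort and wrist torques sometimes differed by 0.02–0.03 N m. That is about 1–2 N and does not change the result.
  - On its first grip the left knob was pulled upward with about 22 N, which I eased to 13 N on the next step and about 8 N by release.

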